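Load the sprung platform and close up the demonstration kit

ROBOT

A 6-joint arm with a two-finger parallel gripper is mounted at the origin on the work surface. World frame = base frame: x ahead of the robot, y to its left, z up, the work surface at z = 0. Lengths are in m, angles in degrees, forces in N, time in s.
With the tool pointing down it reaches from about 0.3 to 0.75 m from the base axis. Payload 8.5 kg.
Tool frame: the origin (TCP) lies between the finger pads; the fingertips stand 25 mm ahead of it and the grasp point (between the pads) lies 6 mm ahead of it; x points along the fingers, y is the direction in which the jaws open and shut, and the axes are right-handed (so a half turn about x gives the same grasp; the last joint's range is limited). The gripper opens to 85 mm and grips with 20 to 120 N. Pads are 22 mm wide; open, the fingers measure 114 mm over their backs; the gripper's body (76 mm by 85 mm) begins 54 mm behind the grasp point. The pads swing forward as they close: fully open they stand 13 mm farther back than shut.
Start: joints at [-87.737, 21.807, 74.336, -0, 83.858, -12.336], TCP at [0.139, -0.532, 0.256] pointing down, gripper open.
Joint ranges: [-178.18, 178.18], [-50.72, 133.34], [12.68, 142.11], [-81.47, 261.47], [9.98, 163.14], [-165.26, 165.26]. Speed limits (degrees/s): [136.94, 136.94, 180, 180, 180, 180].

INTERFACE

Orientations are given as a 3x3 rotation matrix whose columns are the frame's x, y, z axes.
In Python, from rig import sensors, get_image, workorder gives the robot as it stands.
- The arm moves only by the tool arm_command, never from a script. Its argument "plan" is a list that holds one entry, the list of rows, each a list of 6 numbers: the shift along the tool's x, y, z in units of 25 mm (1.0 is 25 mm), then the turn, a rotation vector about the tool's x, y, z in units of 6 degrees (1.0 is 6 degrees). In form: [[[dx, dy, dz, ax, ay, az], ...]]. A call has 1 to 10 rows; each row is the pose to reach, as a shift and turn from the pose commanded when the call began, along the tool's axes at that moment; what a row does not reach only later rows make up. A row lasts 1/10 s, in which the tool goes at most 50 mm and 8.59 degrees, less where a joint would pass 70% of its speed; a pose out of reach is approached as far as the arm can. A call with a gripper value outside its range is refused whole. "jaw" is the closure, from 0 (fully open) to 1 (shut), set as the call begins (left out, the last holds). The fingers move at their own pace and stop on an object; "newtons" is the grip in N (left out, the last holds). Time passes only in rows, so rows that repeat a pose let the fingers close. It gives the time, the measured TCP pose, the force and the opening at its end, in the units of the state.
- sensors.observe(): the state, without advancing time (a new reading comes with each control period).
- get_image(name): name is "scene" or "top" or "wrist"; returns a dict with "img" (420x560x3 uint8, red, green, blue), "fx", "fy", "cx", "cy" (pixels), "T" (4x4, takes a point from camera to world coordinates). Camera axes: x right, y up, looking along -z (the intrinsics and any distortion apply to the point x, -y, -z); pixel columns grow to the right and rows downward; lengths in m; the calibration is good to about 2 mm. A picture is of the moment at which its call begins. There is no depth.
- workorder.close_job(): hands the job in, once; it reports no verdict.
The state is a dict: "time_s": time; "q": joint angles; "qvel": joint speeds; "joint_efforts": joint torques, N m; "position": TCP position; "tool_rot": TCP orientation; "ft_force": force on the tool from outside, world axes, zero at the start; "wrist_torque": the same for the moment, N m; "grip_width": finger opening in m.
Only numpy, scipy, OpenCV 4.12 (cv2) and the standard library are available. Lean on these libraries where they do the work, as an engineer would, in place of code of your own. Each camera call takes 0.05 s, during which the arm holds its last target. There are 200 camera calls.

TASK

Put brass weights on the sprung pan in the grey box until its red pointer rests inside the green band (there may be more weights than it needs), then set the blue lid fully home on the box and after that swing the red-tipped clamp right down flat over it. Put every weight that was not needed in the red cabinet's drawer, and leave the drawer pushed fully shut. Do not knock over the glass bulb or the amber jar.

Things in the scene. Friction and masses are not known exactly. Their poses are not given: they have to be found in the camera images.
- unit: Grey steel open-topped box, fixed to the bench for the run, 148 (its x) x 152 (its y) mm outside, well 136 x 140 mm inside, walls 6 mm, rim 115 mm above the bench. Origin: centre of its underside, on the bench; z up. The clamp's bracket stands outside its -y wall (34 mm wide in x, y -92 to -108 mm, up to 138 mm high).
- pan_top (a point): Centre of the upper face of the flat aluminium pan (130 x 134 mm, axes as the box) that rides up and down in the well on a spring; 74 mm above the bench less the value of joint pan. Six weights fit on it, for instance at x +-27 mm and y -46, 0, 46 mm.
- pan (a joint): How far the sprung pan has sunk, m. Empty about 0.003, stop 0.042; each weight sinks it by 0.005 to 0.0092, settling within 1 s. On both x faces of the box a red pointer, level with the pan, moves down over a scale; it is inside the green band from 0.024 to 0.035, and then the weights clear the seated lid.
- lid: Blue lid: plate 148 (x) x 152 (y) x 8 mm, black locating plug below (126 x 130 x 6 mm, 5 mm play all round in the well), black grip block on top, 16 (x) x 40 (y) mm, from 14 to 52 mm above the origin. 0.3 kg. Origin: centre of the plug's underside; z up. Starts flat on the bench, plug down. Fully home, its origin is 109 mm above the bench over the box's centre.
- clamp_hinge (a point): Hinge of the clamp, fixed to the box at x 0, y -100 mm, 129.5 mm above the bench; hinge axis along the box's x.
- clamp_tip (a point): Top of the red tip of the clamp arm (16 mm wide, 10 mm thick, 70 mm from hinge to end; the tip 22 mm square and 12 mm thick), 59 mm from the hinge. When down, the arm lies 1.5 mm above the lid's plate, pointing to the box's +y.
- clamp (a joint): Angle of the clamp arm, rad: 0 flat over the lid pointing to the box's +y, 1.57 straight up, more leaning back away from the box (stop 2.4). Stays where it is left (friction about 0.08 N m); down means below 0.08.
- cabinet: Red one-drawer cabinet fixed on the bench, 220 (x) x 180 (y) x 100 mm high. Origin: centre of its underside; its drawer opens to its -x; front face at x -110 mm.
- cabinet_drawer0 (a joint): How far the drawer is open, m: 0 fully shut; starts 0.12 to 0.14. Moves freely with light friction; below 0.008 counts as shut.
- cabinet_drawer0_handle (a point): Middle of the drawer's steel bar handle, 35 mm in front of the drawer front; the bar runs along the cabinet's y.
- drawer_floor (a point): Centre of the drawer's inner floor, 22 mm above the bench, moving with the drawer; axes as the cabinet. Inside 175 (x) x 138 (y) mm, walls 56 mm high; front panel 174 mm wide, 73 high, outer face at x -108 mm. Handle bar 11 mm thick, 90 long, at x -142 mm, 40 mm above this floor. Standing weights pass under the cabinet's top, which begins at cabinet x -95 mm.
- bulb: Clear glass bulb on a brass socket and a 60 x 60 mm dark wooden base, 120 mm high. Origin: centre of its underside. Bystander.
- jar: Closed amber glass jar, 60 mm across, 90 mm high. Origin: centre of its underside. Bystander.
- w1: Brass weight: disc 36 mm across and 22 mm high with a plain grip post 16 mm across on top, 56 mm high in all, about 0.15 to 0.26 kg (not marked). Origin: centre of its underside; starts standing on the orange mat. May be absent.
- w2: Brass weight: disc 36 mm across and 22 mm high with a plain grip post 16 mm across on top, 56 mm high in all, about 0.15 to 0.26 kg (not marked). Origin: centre of its underside; starts standing on the orange mat. May be absent.
- w3: Brass weight: disc 36 mm across and 22 mm high with a plain grip post 16 mm across on top, 56 mm high in all, about 0.15 to 0.26 kg (not marked). Origin: centre of its underside; starts standing on the orange mat. May be absent.
- w4: Brass weight: disc 36 mm across and 22 mm high with a plain grip post 16 mm across on top, 56 mm high in all, about 0.15 to 0.26 kg (not marked). Origin: centre of its underside; starts standing on the orange mat. May be absent.
- w5: Brass weight: disc 36 mm across and 22 mm high with a plain grip post 16 mm across on top, 56 mm high in all, about 0.15 to 0.26 kg (not marked). Origin: centre of its underside; starts standing on the orange mat. May be absent.
- w6: Brass weight: disc 36 mm across and 22 mm high with a plain grip post 16 mm across on top, 56 mm high in all, about 0.15 to 0.26 kg (not marked). Origin: centre of its underside; starts standing on the orange mat. May be absent.
Mind the look-alikes: they are no part of the job. What is shaped like the w2 but purple or turquoise is not meant. Leave any purple or turquoise look-alike of the w4 alone.

How it is judged (in metres and radians):
On the way, in this order (a step that is already met when the one before it is completed fails the run):
1. the pan rests with its pointer in the green band, out of the robot's hand (value of joint pan between 0.024 and 0.035 m and velocity of joint pan between -0.005 and 0.005 m/s and contact force between the fingers and pan below 0.1 N), for 0.3 s.
2. the lid is fully home on the box (x of lid in the frame of unit between -0.009 and 0.009 m and y of lid in the frame of unit between -0.009 and 0.009 m and z of lid in the frame of unit between 0.105 and 0.1125 m and angle between lid's own z axis and vertical below 0.05 rad), for 0.2 s.
3. the clamp is down over the lid (all of step 2 and value of joint clamp below 0.08 rad), for 0.2 s.
At the end, for the whole second after the job is handed in: The pan has sunk 24 to 35 mm (pointer in the green band); the lid is home on the box (within 9 mm of centre, 3.5 mm of height, level within 3 degrees); the clamp is within 0.08 rad of flat; the drawer is within 8 mm of shut; every weight is on the pan or in the drawer; all is at rest (all of step 3 and value of joint pan between 0.024 and 0.035 m and value of joint cabinet_drawer0 below 0.008 m and ((z of w1 in the frame of pan_top between -0.004 and 0.03 m and x of w1 in the frame of unit between -0.068 and 0.068 m and y of w1 in the frame of unit between -0.07 and 0.07 m) or (x of w1 in the frame of drawer_floor between -0.0875 and 0.0875 m and y of w1 in the frame of drawer_floor between -0.085 and 0.085 m and z of w1 in the frame of drawer_floor between -0.005 and 0.04 m)) and ((z of w2 in the frame of pan_top between -0.004 and 0.03 m and x of w2 in the frame of unit between -0.068 and 0.068 m and y of w2 in the frame of unit between -0.07 and 0.07 m) or (x of w2 in the frame of drawer_floor between -0.0875 and 0.0875 m and y of w2 in the frame of drawer_floor between -0.085 and 0.085 m and z of w2 in the frame of drawer_floor between -0.005 and 0.04 m)) and ((z of w3 in the frame of pan_top between -0.004 and 0.03 m and x of w3 in the frame of unit between -0.068 and 0.068 m and y of w3 in the frame of unit between -0.07 and 0.07 m) or (x of w3 in the frame of drawer_floor between -0.0875 and 0.0875 m and y of w3 in the frame of drawer_floor between -0.085 and 0.085 m and z of w3 in the frame of drawer_floor between -0.005 and 0.04 m)) and ((z of w4 in the frame of pan_top between -0.004 and 0.03 m and x of w4 in the frame of unit between -0.068 and 0.068 m and y of w4 in the frame of unit between -0.07 and 0.07 m) or (x of w4 in the frame of drawer_floor between -0.0875 and 0.0875 m and y of w4 in the frame of drawer_floor between -0.085 and 0.085 m and z of w4 in the frame of drawer_floor between -0.005 and 0.04 m)) and ((z of w5 in the frame of pan_top between -0.004 and 0.03 m and x of w5 in the frame of unit between -0.068 and 0.068 m and y of w5 in the frame of unit between -0.07 and 0.07 m) or (x of w5 in the frame of drawer_floor between -0.0875 and 0.0875 m and y of w5 in the frame of drawer_floor between -0.085 and 0.085 m and z of w5 in the frame of drawer_floor between -0.005 and 0.04 m)) and ((z of w6 in the frame of pan_top between -0.004 and 0.03 m and x of w6 in the frame of unit between -0.068 and 0.068 m and y of w6 in the frame of unit between -0.07 and 0.07 m) or (x of w6 in the frame of drawer_floor between -0.0875 and 0.0875 m and y of w6 in the frame of drawer_floor between -0.085 and 0.085 m and z of w6 in the frame of drawer_floor between -0.005 and 0.04 m)) and linear speed of each of w1, w2, w3, w4, w5, w6, lid below 0.02 m/s); the robot touches nothing.
It fails at once if the glass bulb or the amber jar is knocked over (angle between any of bulb, jar's own z axis and vertical above 0.6 rad).
Of w1, w2, w3, w4, w5, w6 only 4 to 6 are there at a start; the rules pass over those that are not, and their reading is None.
At some moment in a run one of lid, w1, w2, w3, w4, w5, w6 may be knocked a few centimetres aside while the robot is not near it.
Once in a run the grip may slacken for a moment while it holds something.
It also fails if it takes over 210 s, if anything falls off the work surface, if the arm or the gripper's body presses on something with over 40 N, if the wrist force passes 120 N, or if a joint passes its speed limit or range.

## Working session

There is one attempt and no reset: what is moved stays moved. The work goes in short steps, Python scripts to look and compute and a tool call to move; the robot and the scene stay as the last step left them, time stands still between calls to the robot, and variables do not carry over. Pictures are saved under pics/ and viewed, about 12 in all and at most 16, crops included, and the job is handed in when it is done.

Besides the shell and the picture viewer there is one more tool, called after "Emit:" as name([rows], argument=value, ...), one row to a line, values as JSON. arm_command: Moves the arm, as the interface text tells. Its arguments: {"type":"object","properties":{"plan":{"type":"array","items":{"type":"array","items":{"type":"array","items":{"type":"number"}}}},"jaw":{"type":"number"},"newtons":{"type":"number"}},"required":["plan"]}

```bash
ls; mkdir -p pics; python3 - <<'E'
from rig import sensors,get_image
import cv2,numpy as np
print(sensors.observe())
for n in ["scene","top"]:
    d=get_image(n); cv2.imwrite(f"pics/{n}0.png",cv2.cvtColor(d["img"],cv2.COLOR_RGB2BGR))
    print(n,{k:v for k,v in d.items() if k not in("img",)})
E
```

```text
pics
{'time_s': 0.0, 'q': array([-8.77351693e+01,  2.18415351e+01,  7.43856408e+01,  1.83030459e-04,
        8.38572808e+01, -1.23353414e+01]), 'qvel': array([ 0.00971421, -0.11312649,  0.08566444,  0.0610781 ,  0.05191862,
        0.06142139]), 'joint_efforts': array([ 8.66058454e-04, -4.48454118e+01, -2.31275457e+01, -1.84421870e-04,
        4.80756979e-03,  1.60030760e-05]), 'position': array([ 0.13863187, -0.5319751 ,  0.25570142]), 'tool_rot': array([[-5.50784148e-05,  2.52071892e-01, -9.67708509e-01],
       [ 1.47302127e-03, -9.67707440e-01, -2.52071698e-01],
       [-9.99998914e-01, -1.43933893e-03, -3.18007468e-04]]), 'ft_force': array([-0.49524179, -0.75452825, -0.17271285]), 'wrist_torque': array([ 0.04288811, -0.0337557 ,  0.00046809]), 'grip_width': 0.08523536729473927}
scene {'fx': 406.62377024793454, 'fy': 406.62377024793454, 'cx': 282.49752189631505, 'cy': 206.7044629960507, 'T': array([[-0.52416934, -0.74021932,  0.42109603,  1.01270925],
       [ 0.85150547, -0.44765165,  0.27303194,  0.22295538],
       [-0.01359919,  0.50168054,  0.86494606,  0.97863161],
       [ 0.        ,  0.        ,  0.        ,  1.        ]])}
top {'fx': 423.84165014759, 'fy': 423.84165014759, 'cx': 278.39515379556894, 'cy': 210.1878994033612, 'T': array([[-0.02305723,  0.98980725, -0.14053462,  0.4133083 ],
       [-0.99957433, -0.02031122,  0.02094299, -0.04441053],
       [ 0.01787509,  0.14095769,  0.98985424,  1.25126351],
       [ 0.        ,  0.        ,  0.        ,  1.        ]])}
```

View pics/scene0.png

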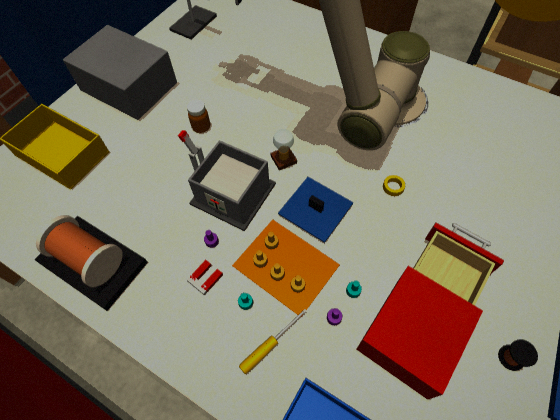

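View pics/top0.png

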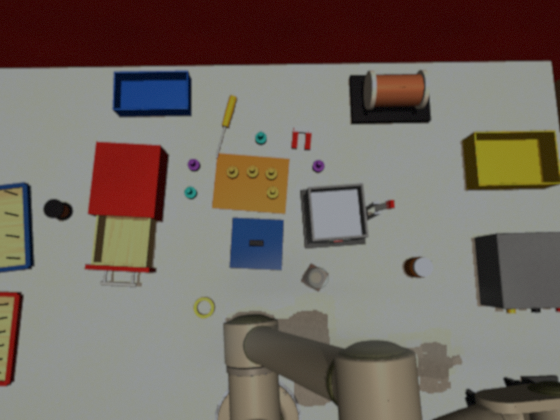

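Four brass weights show on the mat in top view, at about (232,172), (252,172), (271,173) and (272,192). The look-alikes to avoid are purple at (194,165) and (318,166), and turquoise at (261,138) and (190,192). The box is at (336,214) with its clamp leaning back at (390,204). The lid is at (257,243), the drawer is open towards the robot, the bulb is at (316,277) and the jar at (418,267).

```bash
cat > h.py <<'E'
import cv2,numpy as np
from rig import sensors,get_image
def ray(d,u,v):
    r=np.array([(u-d["cx"])/d["fx"],-(v-d["cy"])/d["fy"],-1.]); return d["T"][:3,3],d["T"][:3,:3]@r
def onz(d,u,v,z):
    o,r=ray(d,u,v); return (o+r*(z-o[2])/r[2])
def proj(d,p):
    c=np.linalg.inv(d["T"])@np.append(p,1); return np.array([d["cx"]+d["fx"]*c[0]/-c[2],d["cy"]-d["fy"]*c[1]/-c[2]])
def hsv(d): return cv2.cvtColor(d["img"],cv2.COLOR_RGB2HSV)
def mask(d,lo,hi,roi=None):
    m=cv2.inRange(hsv(d),np.array(lo),np.array(hi))
    if roi:
        k=np.zeros_like(m);x0,y0,x1,y1=roi;k[y0:y1,x0:x1]=255;m&=k
    return m
def blobs(m,amin=15):
    c,_=cv2.findContours(m,cv2.RETR_EXTERNAL,cv2.CHAIN_APPROX_NONE)
    return sorted([x for x in c if cv2.contourArea(x)>=amin],key=cv2.contourArea,reverse=True)
def save(d,name,roi=None,s=1):
    im=cv2.cvtColor(d["img"],cv2.COLOR_RGB2BGR)
    if roi: x0,y0,x1,y1=roi; im=im[y0:y1,x0:x1]
    cv2.imwrite("pics/"+name,cv2.resize(im,None,fx=s,fy=s,interpolation=cv2.INTER_CUBIC))
E
python3 - <<'E'
from h import *
d=get_image("top")
save(d,"crop1.png",(180,130,420,300),3.2)
def rect(n,m,z,k=1):
    for c in blobs(m)[:k]:
        pts=np.array([onz(d,p[0][0],p[0][1],z)[:2] for p in c],np.float32)
        r=cv2.minAreaRect(pts); print(n,cv2.contourArea(c),np.round(r[0],4),np.round(r[1],4),round(r[2],1))
rect("lid",mask(d,(100,120,40),(125,255,200),(215,205,300,285)),0.012)
rect("mat",mask(d,(8,180,120),(20,255,255),(200,140,300,225)),0.0)
rect("cab",mask(d,(0,180,150),(6,255,255),(80,130,175,225))|mask(d,(174,180,150),(180,255,255),(80,130,175,225)),0.1)
rect("front",mask(d,(0,150,90),(8,255,255),(75,255,165,280)),0.09)
h=hsv(d)
for u,v in [(232,172),(272,192),(225,172),(336,214),(308,214),(312,214),(364,214),(300,214),(336,188),(336,240),(120,240)]: print((u,v),h[v,u])
m=mask(d,(20,70,60),(32,230,255),(212,152,292,215))
rect("w",m,0.05,8)
E
```

```text
lid 2178.0 [ 0.4958 -0.0048] [0.1484 0.1372] 88.6
mat 2514.5 [0.677  0.0109] [0.2092 0.1579] 84.3
front 173.0 [0.4294 0.3699] [0.1675 0.012 ] 86.5
(232, 172) [ 21 176  68]
(272, 192) [ 26 154 111]
(225, 172) [ 18 186 140]
(336, 214) [110  15 155]
(308, 214) [ 0  9 30]
(312, 214) [120   4 126]
(364, 214) [15  7 76]
(300, 214) [ 53   7 147]
(336, 188) [ 0  0 36]
(336, 240) [  2  81 110]
(120, 240) [ 31  88 148]
w 116.0 [ 0.6372 -0.0526] [0.0346 0.0351] 88.9
w 103.0 [ 0.6932 -0.0509] [0.0331 0.0334] 44.4
w 97.5 [0.6984 0.0031] [0.033  0.0338] 26.2
w 97.0 [0.6997 0.0604] [0.0318 0.0327] 89.4
```

View pics/crop1.png

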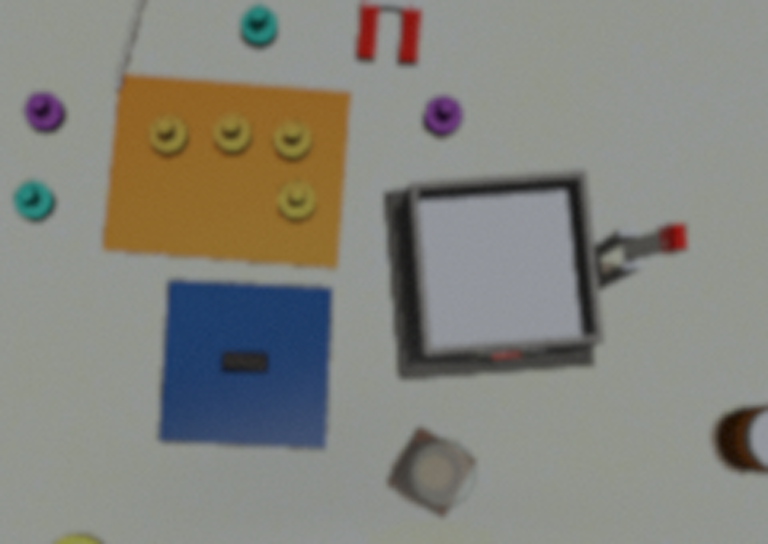

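Only four weights are present; no other brass shapes are on the mat. I'll raise the wrist camera over the box and lid to measure them from closer.

```bash
cat >> h.py <<'E'
from scipy.spatial.transform import Rotation as Rn
def Rdown(yaw):
    c,s=np.cos(np.radians(yaw)),np.sin(np.radians(yaw)); x=np.array([0,0,-1.]);y=np.array([c,s,0]); return np.column_stack([x,y,np.cross(x,y)])
def rel(xyz,yaw,o=None):
    "units of shift/turn from the measured pose to TCP xyz, tool down, jaw axis at yaw deg"
    o=o or sensors.observe(); R=o["tool_rot"]; return np.round(np.r_[R.T@(np.array(xyz)-o["position"])/.025,Rn.from_matrix(R.T@Rdown(yaw)).as_rotvec(degrees=True)/6],2)
E
python3 - <<'E'
from h import *
o=sensors.observe();d=get_image("wrist")
print("cam in tool",np.round(o["tool_rot"].T@(d["T"][:3,3]-o["position"]),3),"look in tool",np.round(o["tool_rot"].T@-d["T"][:3,2],3),"up",np.round(o["tool_rot"].T@d["T"][:3,1],3),d["fx"])
t=get_image("top")
for u,v in [(362.2,184.1),(367.5,236.9),(311.9,240.9),(308.75,188.4)]: print(np.round(onz(t,u,v,.115),4))
print("bulb",onz(t,314,280,.0),"jar",onz(t,418,267,.09))
print(rel((0.55,-0.10,0.42),0))
E
```

```text
cam in tool [-0.118 -0.    -0.079] look in tool [0.951 0.    0.311] up [ 0.311 -0.001 -0.951] 310.6989355243295
[ 0.6422 -0.2999  0.115 ]
[ 0.497  -0.3068  0.115 ]
[ 0.4895 -0.1565  0.115 ]
[ 0.633  -0.1528  0.115 ]
bulb [ 0.38308199 -0.17004374  0.        ] jar [ 0.41361564 -0.44675217  0.09      ]
[ -6.55 -12.58 -20.28 -12.57  -0.     0.  ]
```

```bash
python3 - <<'E'
from h import *
print(rel((0.56,-0.08,0.40),0), rel((0.3,-0.4,0.40),-40))
E
```

```text
[ -5.75 -13.26 -20.87 -12.57  -0.     0.  ] [-5.75 -3.49 -7.58 -5.9  -0.    0.01]
```

Emit:
arm_command([
  [[-1.5, -1, -2, -1.2, 0, 0], [-3, -2.5, -4, -2.5, 0, 0], [-4.5, -4, -6, -3.8, 0, 0], [-5.75, -5.5, -8, -5.1, 0, 0], [-5.75, -7, -10.5, -6.4, 0, 0], [-5.75, -8.5, -13, -7.7, 0, 0], [-5.75, -10, -15.5, -9, 0, 0], [-5.75, -11.5, -18, -10.3, 0, 0], [-5.75, -12.5, -20, -11.6, 0, 0], [-5.75, -13.26, -20.87, -12.57, 0, 0]],
], jaw=0.5)

```text
time_s: 1.25
position: [0.4573, -0.1875, 0.394]
tool_rot: [[0.0, 1.0, 0.005], [-0.0, 0.005, -1.0], [-1.0, 0.0, 0.0]]
ft_force: [0.2, -2.3, 0.3]
grip_width: 0.0426
```

Emit:
arm_command([
  [[0, 0, 0, 0, 0, 0], [0, 0, 0, 0, 0, 0], [0, 0, 0, 0, 0, 0], [0, 0, 0, 0, 0, 0]],
])

```text
time_s: 1.65
position: [0.4555, -0.1903, 0.3938]
tool_rot: [[-0.0, 1.0, -0.002], [-0.0, -0.002, -1.0], [-1.0, -0.0, 0.0]]
ft_force: [0.8, -0.1, -0.5]
grip_width: 0.0428
```

```bash
python3 - <<'E'
from h import *
o=sensors.observe();print(o["position"],o["grip_width"],o["q"],rel((0.56,-0.08,0.40),0))
d=get_image("wrist");save(d,"wr1.png",None,1.4);np.save("wr1.npy",d,allow_pickle=True)
E
```

```text
[ 0.45548566 -0.19032856  0.39380561] 0.042832152923573265 [-3.64437772e+01  1.23623754e+01  6.57361624e+01 -8.58972950e-03
  1.01905904e+02 -3.63174945e+01] [-0.25  4.17 -4.42 -0.02  0.    0.  ]
```

View pics/wr1.png

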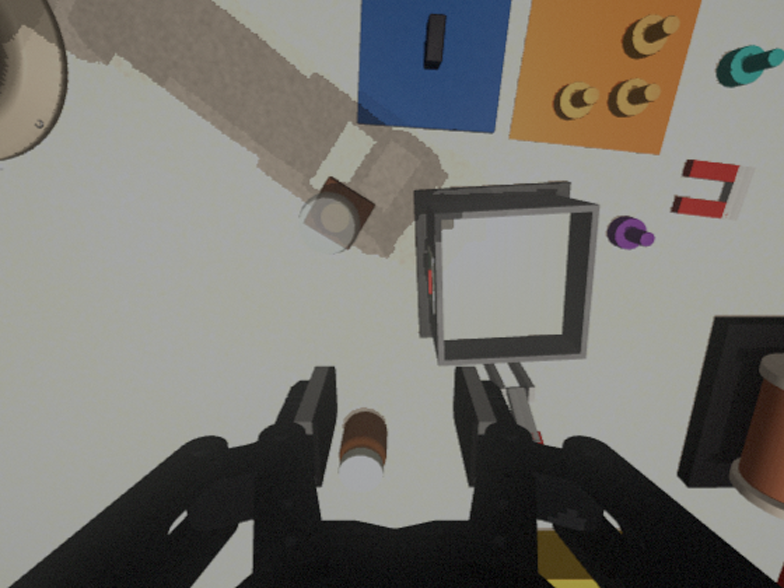

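The wrist view shows the box rim's outer corners at about (433,208), (600,205), (588,355) and (438,363) in the enlarged picture. The lid, three of the weights and the bulb (335,215) are also in view, and the clamp arm leans back at (520,390).

```bash
python3 - <<'E'
from h import *
d=np.load("wr1.npy",allow_pickle=True).item()
g=cv2.cvtColor(d["img"],cv2.COLOR_RGB2GRAY)
c=np.array([(433,208),(600,205),(588,355),(438,363)],np.float32)/1.4
P=np.array([onz(d,u,v,.115)[:2] for u,v in c]);print(np.round(P,4));print("sides",[round(float(np.linalg.norm(P[i]-P[i-1])),4) for i in range(4)],"ctr",P.mean(0))
e=P[1]-P[0]+P[2]-P[3];print("yaw x",np.degrees(np.arctan2(e[1],e[0])))
e=P[0]-P[3]+P[1]-P[2];print("yaw from y",np.degrees(np.arctan2(e[1],e[0]))-90)
for b in blobs(mask(d,(18,80,60),(32,230,255),(370,0,500,110))):
    (u,v),r=cv2.minEnclosingCircle(b);print("w",u,v,r,onz(d,u,v,.02))
t=get_image("top")
m=mask(t,(20,70,60),(32,230,255),(212,152,292,215))
for b in blobs(m):
    (u,v),r=cv2.minEnclosingCircle(b);print("wt",u,v,r,np.round(onz(t,u,v,.02),4))
c=blobs(mask(t,(100,120,40),(125,255,200),(215,205,300,285)))[0]
ap=cv2.minAreaRect(np.array([onz(t,*p[0],.014)[:2] for p in c],np.float32));print(ap)
# grip block
m=cv2.inRange(hsv(t),(0,0,0),(180,130,70));k=np.zeros_like(m);k[230:255,240:275]=255
b=blobs(m&k)[0];print("block",cv2.minAreaRect(np.array([onz(t,*p[0],.05)[:2] for p in b],np.float32)))
E
```

```text
[[ 0.4889 -0.1532]
 [ 0.6383 -0.1508]
 [ 0.6476 -0.298 ]
 [ 0.4979 -0.3066]]
sides [0.1537, 0.1493, 0.1476, 0.15] ctr [ 0.56817529 -0.22714857]
yaw x 2.10308118524314
yaw from y 3.491444457278021
w 413.125 70.6875 14.50831413269043 [ 0.64436641 -0.05290358  0.02      ]
w 455.2938232421875 69.10137176513672 16.331085205078125 [ 0.70494601 -0.05091331  0.02      ]
w 462.75 24.3125 15.15876579284668 [0.70554816 0.00575567 0.02      ]
w 478.0 17.0 6.403224468231201 [0.72497209 0.01455516 0.02      ]
wt 272.241943359375 192.0806427001953 6.530457973480225 [ 0.6425 -0.0535  0.02  ]
wt 270.8999938964844 172.89999389648438 6.1984944343566895 [ 0.7004 -0.0508  0.02  ]
wt 252.1666717529297 171.11111450195312 6.1677632331848145 [0.7069 0.0047 0.02  ]
wt 232.31817626953125 171.68182373046875 5.956214427947998 [0.7063 0.0636 0.02  ]
((0.4956517219543457, -0.004854820668697357), (0.14816878736019135, 0.13700085878372192), 88.60986328125)
block ((0.49282607436180115, -0.004314742982387543), (0.034018971025943756, 0.014142075553536415), 88.75138854980469)
```

```bash
cat >> h.py <<'E'
C=np.array([0.567,-0.228]);YB=2.8
def bx(x,y): c,s=np.cos(np.radians(YB)),np.sin(np.radians(YB)); return C+np.array([c*x-s*y,s*x+c*y])
E
python3 - <<'E'
from h import *
for z in (.15,.053): print(rel((0.643,-0.053,z),2.8))
E
```

```text
[ 9.75  7.49 -5.5  -0.49  0.    0.  ]
[13.63  7.49 -5.5  -0.49  0.    0.  ]
```

Emit:
arm_command([
  [[1, 1.5, -1, -0.1, 0, 0], [2.5, 3, -2, -0.3, 0, 0], [4, 4.5, -3.2, -0.49, 0, 0], [5.5, 6, -4.5, -0.49, 0, 0], [7.2, 7.2, -5.4, -0.49, 0, 0], [9, 7.49, -5.5, -0.49, 0, 0], [9.75, 7.49, -5.5, -0.49, 0, 0], [9.75, 7.49, -5.5, -0.49, 0, 0], [9.75, 7.49, -5.5, -0.49, 0, 0], [9.75, 7.49, -5.5, -0.49, 0, 0]],
], jaw=0.5, newtons=50)

```text
time_s: 2.75
position: [0.644, -0.0529, 0.1532]
tool_rot: [[0.004, 0.999, 0.05], [-0.001, 0.05, -0.999], [-1.0, 0.004, 0.002]]
ft_force: [0.3, 0.1, 0.1]
grip_width: 0.0426
```

```bash
python3 - <<'E'
from h import *
for z in (.053,): print(rel((0.643,-0.053,z),2.8))
d=get_image("wrist");save(d,"wr2.png",None,1.2)
E
```

```text
[ 4.01 -0.06 -0.    0.02  0.02 -0.04]
```

View pics/wr2.png

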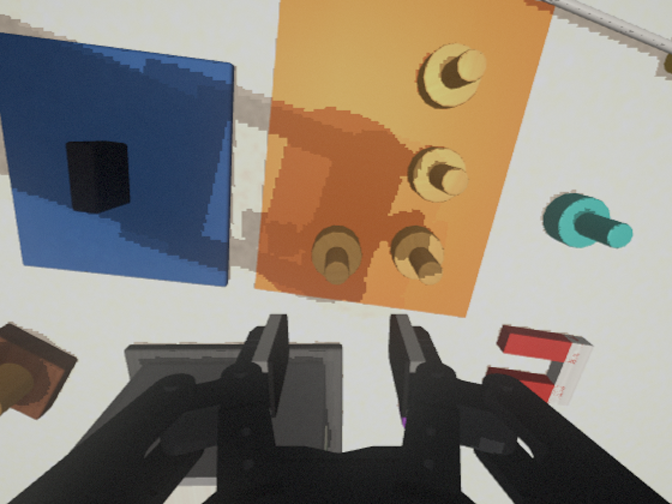

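The near view confirms the four plain brass weights. The target, post at (337,268), lies on the jaw midline, and the turquoise look-alike is well off at (600,230). I'll descend, grip and lift.

Emit:
arm_command([
  [[0.8, -0.06, 0, 0, 0, 0], [1.8, -0.06, 0, 0, 0, 0], [2.8, -0.06, 0, 0, 0, 0], [3.6, -0.06, 0, 0, 0, 0], [4.0, -0.06, 0, 0, 0, 0], [4.0, -0.06, 0, 0, 0, 0], [4.0, -0.06, 0, 0, 0, 0]],
])

```text
time_s: 3.5
position: [0.6426, -0.0522, 0.0518]
tool_rot: [[0.003, 0.999, 0.051], [-0.001, 0.051, -0.999], [-1.0, 0.003, 0.001]]
ft_force: [0.2, 0.3, 1.0]
grip_width: 0.0427
```

Emit:
arm_command([
  [[0, 0, 0, 0, 0, 0], [0, 0, 0, 0, 0, 0], [0, 0, 0, 0, 0, 0], [0, 0, 0, 0, 0, 0], [0, 0, 0, 0, 0, 0]],
], jaw=1, newtons=60)

```text
time_s: 4.0
position: [0.6424, -0.052, 0.0513]
tool_rot: [[0.002, 0.999, 0.052], [-0.001, 0.052, -0.999], [-1.0, 0.002, 0.001]]
ft_force: [-0.8, -0.3, 7.1]
grip_width: 0.014
```

Emit:
arm_command([
  [[-0.5, 0, 0, 0, 0, 0], [-2, 0, 0, 0, 0, 0], [-4, 0, 0, 0, 0, 0], [-6, 0, 0, 0, 0, 0], [-6.8, 0, 0, 0, 0, 0], [-6.8, 0, 0, 0, 0, 0], [-6.8, 0, 0, 0, 0, 0], [-6.8, 0, 0, 0, 0, 0]],
])

```text
time_s: 4.8
position: [0.6411, -0.0516, 0.2177]
tool_rot: [[-0.004, 0.999, 0.052], [0.001, 0.052, -0.999], [-1.0, -0.004, -0.001]]
ft_force: [-0.2, -0.3, -2.2]
grip_width: 0.0143
```

```bash
python3 - <<'E'
from h import *
for z in (.20,.126): print(rel((*bx(27,40),0) if 0 else (*bx(.027,.042),z),2.8))
E
```

```text
[ 0.71 -2.24  5.22  0.03 -0.01  0.04]
[ 3.67 -2.23  5.22  0.03 -0.01  0.04]
```

Emit:
arm_command([
  [[0, -0.5, 1, 0, 0, 0], [0.2, -1, 2.5, 0, 0, 0], [0.5, -1.8, 4, 0, 0, 0], [0.7, -2.23, 5, 0, 0, 0], [0.8, -2.23, 5.22, 0, 0, 0], [1.5, -2.23, 5.22, 0, 0, 0], [2.3, -2.23, 5.22, 0, 0, 0], [3.2, -2.23, 5.22, 0, 0, 0], [3.7, -2.23, 5.22, 0, 0, 0], [3.8, -2.23, 5.22, 0, 0, 0]],
])

```text
time_s: 5.8
position: [0.5924, -0.1842, 0.1228]
tool_rot: [[-0.004, 0.999, 0.052], [0.002, 0.052, -0.999], [-1.0, -0.004, -0.002]]
ft_force: [-0.5, -0.0, -2.0]
grip_width: 0.0144
```

Emit:
arm_command([
  [[0, 0, 0, 0, 0, 0], [0, 0, 0, 0, 0, 0]],
])

```text
time_s: 6.0
position: [0.5934, -0.185, 0.126]
tool_rot: [[0.001, 0.999, 0.052], [-0.001, 0.052, -0.999], [-1.0, 0.001, 0.001]]
ft_force: [0.2, 0.0, -2.2]
grip_width: 0.0144
```

Emit:
arm_command([
  [[0, 0, 0, 0, 0, 0], [0, 0, 0, 0, 0, 0], [0, 0, 0, 0, 0, 0], [0, 0, 0, 0, 0, 0]],
], jaw=0.62)

```text
time_s: 6.4
position: [0.593, -0.1851, 0.1254]
tool_rot: [[0.001, 0.999, 0.052], [-0.0, 0.052, -0.999], [-1.0, 0.001, 0.0]]
ft_force: [0.6, -0.5, -0.4]
grip_width: 0.0322
```

Emit:
arm_command([
  [[-0.5, 0, 0, 0, 0, 0], [-1.5, 0, 0, 0, 0, 0], [-2.7, 0, 0, 0, 0, 0], [-3.8, 0, 0, 0, 0, 0], [-4.2, 0, 0, 0, 0, 0], [-4.2, 0, 0, 0, 0, 0], [-4.2, 0, 0, 0, 0, 0]],
])

```text
time_s: 7.1
position: [0.5926, -0.1848, 0.229]
tool_rot: [[-0.002, 0.999, 0.052], [0.001, 0.052, -0.999], [-1.0, -0.002, -0.001]]
ft_force: [-0.8, 0.7, -1.0]
grip_width: 0.033
```

```bash
python3 - <<'E'
from h import *
for z in (.13,.055): print(rel((.701,-.051,z),2.8))
s=get_image("scene");np.save("s1.npy",s,allow_pickle=True)
for p in [bx(-.074,0),bx(.0,.076),bx(0,-.1),bx(-.074,.076)]: print(proj(s,(*p,.115)))
save(s,"sc1.png",(170,120,300,230),6)
t=get_image("top")
for b in blobs(mask(t,(20,70,60),(32,230,255),(212,152,292,215))):
    (u,v),r=cv2.minEnclosingCircle(b);print("wt",u,v,r,np.round(onz(t,u,v,.02),4))
E
```

```text
[ 3.96  4.61 -5.12  0.03 -0.01  0.01]
[ 6.96  4.62 -5.12  0.03 -0.01  0.01]
[244.08730346 148.93138138]
[254.29581022 180.35938461]
[197.55917258 154.28283598]
[268.68515753 159.75825312]
wt 271.02630615234375 173.3947296142578 6.185721397399902 [ 0.6989 -0.0511  0.02  ]
wt 252.11111450195312 171.15554809570312 6.21950626373291 [0.7068 0.0049 0.02  ]
wt 232.30723571777344 171.57229614257812 5.8978400230407715 [0.7066 0.0636 0.02  ]
```

View pics/sc1.png

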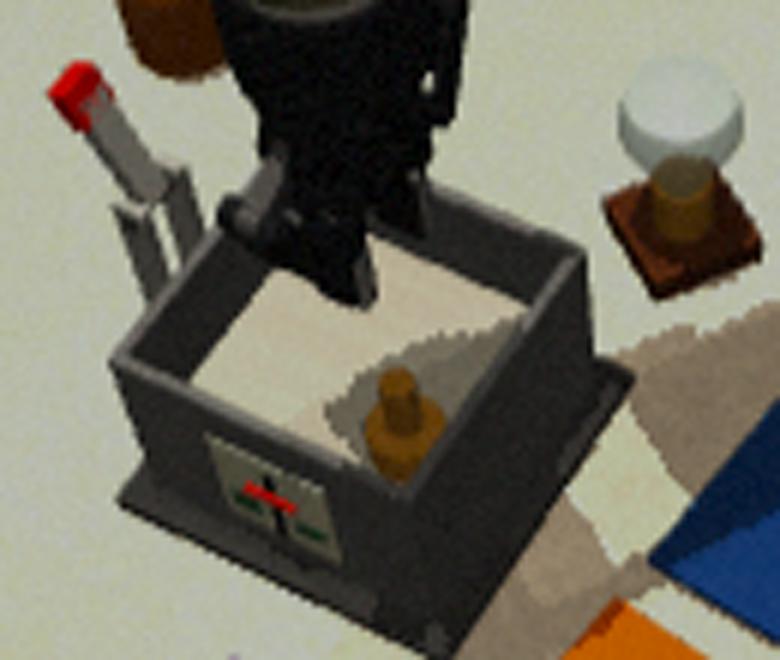

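The first weight stands on the pan near its +x,+y corner, and the red pointer on the +x face (scene px 215,203) is still above the green band. Next weight.

Emit:
arm_command([
  [[0, 0.5, -0.7, 0, 0, 0], [0.2, 1.5, -2, 0, 0, 0], [1, 2.8, -3.5, 0, 0, 0], [2, 4, -4.7, 0, 0, 0], [3, 4.62, -5.12, 0, 0, 0], [4, 4.62, -5.12, 0, 0, 0], [4, 4.62, -5.12, 0, 0, 0], [5, 4.62, -5.12, 0, 0, 0], [6, 4.62, -5.12, 0, 0, 0], [6.9, 4.62, -5.12, 0, 0, 0]],
], jaw=0.5)

```text
time_s: 8.2
position: [0.7016, -0.0518, 0.0576]
tool_rot: [[0.0, 0.999, 0.051], [-0.0, 0.051, -0.999], [-1.0, 0.0, 0.0]]
ft_force: [0.4, -1.2, -0.2]
grip_width: 0.0424
```

Emit:
arm_command([
  [[0, 0, 0, 0, 0, 0], [0, 0, 0, 0, 0, 0], [0, 0, 0, 0, 0, 0]],
])

```text
time_s: 8.5
position: [0.7024, -0.0516, 0.0597]
tool_rot: [[0.003, 0.999, 0.051], [-0.001, 0.051, -0.999], [-1.0, 0.003, 0.001]]
ft_force: [0.5, 0.1, 0.6]
grip_width: 0.0429
```

Emit:
arm_command([
  [[0, 0, 0, 0, 0, 0], [0, 0, 0, 0, 0, 0], [0, 0, 0, 0, 0, 0], [0, 0, 0, 0, 0, 0], [0, 0, 0, 0, 0, 0]],
], jaw=1, newtons=60)

```text
time_s: 9.0
position: [0.7019, -0.0513, 0.0587]
tool_rot: [[0.001, 0.999, 0.052], [-0.0, 0.052, -0.999], [-1.0, 0.001, 0.001]]
ft_force: [-1.8, -1.3, 6.6]
grip_width: 0.0143
```

Emit:
arm_command([
  [[-0.5, 0, 0, 0, 0, 0], [-2, 0, 0, 0, 0, 0], [-4, 0, 0, 0, 0, 0], [-6, 0, 0, 0, 0, 0], [-6.8, 0, 0, 0, 0, 0], [-6.8, 0, 0, 0, 0, 0], [-6.8, 0, 0, 0, 0, 0], [-6.8, 0, 0, 0, 0, 0]],
])

```text
time_s: 9.8
position: [0.701, -0.0511, 0.2249]
tool_rot: [[-0.004, 0.999, 0.052], [0.001, 0.052, -0.999], [-1.0, -0.004, -0.001]]
ft_force: [0.1, -0.2, -1.6]
grip_width: 0.014
```

```bash
python3 - <<'E'
from h import *
for z in (.20,.121): print(rel((*bx(-.027,.042),z),2.8))
s=get_image("scene")
m=mask(s,(0,150,100),(8,255,255),(205,190,228,216))|mask(s,(172,150,100),(180,255,255),(205,190,228,216))
for b in blobs(m,3):
    M=cv2.moments(b);u,v=M["m10"]/M["m00"],M["m01"]/M["m00"]
    o,r=ray(s,u,v); n=(bx(1,0)-C);f=C+.078*n; k=((f-o[:2])@n)/(r[:2]@n); print("ptr",u,v,o+k*r)
E
```

```text
[ 1.02 -6.79  5.11  0.03 -0.01  0.04]
[ 4.18 -6.78  5.11  0.03 -0.01  0.04]
ptr 213.97435897435895 202.2051282051282 [ 0.64525377 -0.23128246  0.05491066]
```

Emit:
arm_command([
  [[0, -1, 0.7, 0, 0, 0], [0.2, -2.5, 2, 0, 0, 0], [0.5, -4.2, 3.5, 0, 0, 0], [0.7, -5.8, 4.7, 0, 0, 0], [0.8, -6.7, 5.11, 0, 0, 0], [1.2, -6.78, 5.11, 0, 0, 0], [2, -6.78, 5.11, 0, 0, 0], [3, -6.78, 5.11, 0, 0, 0], [3.9, -6.78, 5.11, 0, 0, 0], [4.2, -6.78, 5.11, 0, 0, 0]],
])

```text
time_s: 10.85
position: [0.5383, -0.1864, 0.1195]
tool_rot: [[-0.005, 0.999, 0.052], [0.003, 0.052, -0.999], [-1.0, -0.004, -0.003]]
ft_force: [-0.5, -0.0, -0.0]
grip_width: 0.0137
```

Emit:
arm_command([
  [[0, 0, 0, 0, 0, 0], [0, 0, 0, 0, 0, 0], [0, 0, 0, 0, 0, 0]],
])

```text
time_s: 11.15
position: [0.5395, -0.1877, 0.1235]
tool_rot: [[0.002, 0.999, 0.052], [-0.001, 0.052, -0.999], [-1.0, 0.002, 0.001]]
ft_force: [0.8, -0.3, -1.7]
grip_width: 0.0137
```

Emit:
arm_command([
  [[0, 0, 0, 0, 0, 0], [0, 0, 0, 0, 0, 0], [0, 0, 0, 0, 0, 0], [0, 0, 0, 0, 0, 0]],
], jaw=0.62)

```text
time_s: 11.55
position: [0.5391, -0.1876, 0.1228]
tool_rot: [[0.0, 0.999, 0.052], [-0.0, 0.052, -0.999], [-1.0, 0.0, 0.0]]
ft_force: [-0.4, -0.1, 0.4]
grip_width: 0.0324
```

Emit:
arm_command([
  [[-0.5, 0, 0, 0, 0, 0], [-1.5, 0, 0, 0, 0, 0], [-2.7, 0, 0, 0, 0, 0], [-3.8, 0, 0, 0, 0, 0], [-4.2, 0, 0, 0, 0, 0], [-4.2, 0, 0, 0, 0, 0], [-4.2, 0, 0, 0, 0, 0]],
])

```text
time_s: 12.25
position: [0.5386, -0.1873, 0.2266]
tool_rot: [[-0.001, 0.999, 0.052], [0.001, 0.052, -0.999], [-1.0, -0.001, -0.001]]
ft_force: [-1.1, -0.2, -1.3]
grip_width: 0.0324
```

```bash
cat >> h.py <<'E'
def ptr(n=""):
    s=get_image("scene")
    roi=(203,188,230,222)
    m=mask(s,(0,150,100),(8,255,255),roi)|mask(s,(172,150,100),(180,255,255),roi)
    for b in blobs(m,3):
        M=cv2.moments(b);u,v=M["m10"]/M["m00"],M["m01"]/M["m00"]
        o,r=ray(s,u,v); n=(bx(1,0)-C);f=C+.078*n; k=((f-o[:2])@n)/(r[:2]@n); print("ptr",np.round([u,v],1),np.round(o+k*r,4))
    t=get_image("top")
    for b in blobs(mask(t,(20,70,60),(32,230,255),(212,152,380,260))):
        (u,v),r=cv2.minEnclosingCircle(b);print("wt",np.round([u,v,r],1),np.round(onz(t,u,v,.02),4))
    return s
E
python3 - <<'E'
from h import *
for z in (.13,.057): print(rel((.7065,.005,z),2.8))
ptr()
E
```

```text
[ 3.86  7.11 -7.33  0.03 -0.01  0.01]
[ 6.78  7.11 -7.33  0.03 -0.01  0.01]
ptr [214.8 203.6] [ 0.6452 -0.23    0.0486]
wt [252.1 171.4   6.1] [0.7062 0.0049 0.02  ]
wt [232.3 171.7   6. ] [0.7063 0.0636 0.02  ]
```

Emit:
arm_command([
  [[0, 0.8, -0.8, 0, 0, 0], [0.2, 2.2, -2.2, 0, 0, 0], [0.5, 3.8, -4, 0, 0, 0], [1.2, 5.5, -5.8, 0, 0, 0], [2.2, 6.8, -7, 0, 0, 0], [3.4, 7.11, -7.33, 0, 0, 0], [3.86, 7.11, -7.33, 0, 0, 0], [4.5, 7.11, -7.33, 0, 0, 0], [5.5, 7.11, -7.33, 0, 0, 0], [6.5, 7.11, -7.33, 0, 0, 0]],
], jaw=0.5)

```text
time_s: 13.35
position: [0.7066, 0.004, 0.0638]
tool_rot: [[-0.001, 0.999, 0.051], [-0.0, 0.051, -0.999], [-1.0, -0.001, 0.0]]
ft_force: [0.3, 0.0, 0.6]
grip_width: 0.0425
```

Emit:
arm_command([
  [[0.3, 0, 0, 0, 0, 0], [0.3, 0, 0, 0, 0, 0], [0.3, 0, 0, 0, 0, 0]],
])

```text
time_s: 13.65
position: [0.7075, 0.0043, 0.0588]
tool_rot: [[0.002, 0.999, 0.051], [-0.0, 0.051, -0.999], [-1.0, 0.002, 0.0]]
ft_force: [-0.7, -0.5, -0.3]
grip_width: 0.0427
```

Emit:
arm_command([
  [[0, 0, 0, 0, 0, 0], [0, 0, 0, 0, 0, 0], [0, 0, 0, 0, 0, 0], [0, 0, 0, 0, 0, 0], [0, 0, 0, 0, 0, 0]],
], jaw=1, newtons=60)

```text
time_s: 14.15
position: [0.7076, 0.0045, 0.0589]
tool_rot: [[0.002, 0.999, 0.052], [-0.0, 0.052, -0.999], [-1.0, 0.002, 0.001]]
ft_force: [-0.3, -0.2, 6.2]
grip_width: 0.014
```

Emit:
arm_command([
  [[-0.5, 0, 0, 0, 0, 0], [-2, 0, 0, 0, 0, 0], [-4, 0, 0, 0, 0, 0], [-6, 0, 0, 0, 0, 0], [-6.8, 0, 0, 0, 0, 0], [-6.8, 0, 0, 0, 0, 0], [-6.8, 0, 0, 0, 0, 0], [-6.8, 0, 0, 0, 0, 0]],
])

```text
time_s: 14.95
position: [0.7064, 0.0047, 0.2251]
tool_rot: [[-0.004, 0.999, 0.052], [0.001, 0.052, -0.999], [-1.0, -0.004, -0.001]]
ft_force: [1.3, -0.6, -2.1]
grip_width: 0.0137
```

```bash
python3 - <<'E'
from h import *
for z in (.20,.115): print(rel((*bx(.027,-.008),z),2.8))
s=ptr()
E
```

```text
[ 1.02 -4.97  9.33  0.03 -0.01  0.04]
[ 4.42 -4.95  9.34  0.03 -0.01  0.04]
ptr [214.8 203.6] [ 0.6452 -0.23    0.0486]
wt [320.9 224.3   6.1] [ 0.5439 -0.1938  0.02  ]
wt [319.7 204.9   6.3] [ 0.6015 -0.1925  0.02  ]
```

Emit:
arm_command([
  [[0, -0.6, 1, 0, 0, 0], [0.2, -1.6, 2.8, 0, 0, 0], [0.5, -2.6, 4.6, 0, 0, 0], [0.7, -3.6, 6.4, 0, 0, 0], [0.8, -4.6, 8.2, 0, 0, 0], [1, -4.95, 9.34, 0, 0, 0], [1.8, -4.95, 9.34, 0, 0, 0], [2.8, -4.95, 9.34, 0, 0, 0], [3.8, -4.95, 9.34, 0, 0, 0], [4.45, -4.95, 9.34, 0, 0, 0]],
])

```text
time_s: 16.05
position: [0.5946, -0.2346, 0.1135]
tool_rot: [[-0.003, 0.999, 0.051], [0.002, 0.051, -0.999], [-1.0, -0.003, -0.002]]
ft_force: [-0.6, 1.0, 5.4]
grip_width: 0.0139
```

Emit:
arm_command([
  [[0, 0, 0, 0, 0, 0], [0, 0, 0, 0, 0, 0], [0, 0, 0, 0, 0, 0]],
])

```text
time_s: 16.35
position: [0.5959, -0.2351, 0.1172]
tool_rot: [[0.001, 0.999, 0.052], [-0.001, 0.052, -0.999], [-1.0, 0.001, 0.001]]
ft_force: [-0.5, 0.2, -2.0]
grip_width: 0.0137
```

Emit:
arm_command([
  [[0, 0, 0, 0, 0, 0], [0, 0, 0, 0, 0, 0], [0, 0, 0, 0, 0, 0], [0, 0, 0, 0, 0, 0]],
], jaw=0.62)

```text
time_s: 16.75
position: [0.5956, -0.235, 0.1166]
tool_rot: [[0.0, 0.999, 0.052], [-0.0, 0.052, -0.999], [-1.0, 0.0, 0.0]]
ft_force: [0.2, 0.7, -0.3]
grip_width: 0.0325
```

Emit:
arm_command([
  [[-0.5, 0, 0, 0, 0, 0], [-1.5, 0, 0, 0, 0, 0], [-2.7, 0, 0, 0, 0, 0], [-3.8, 0, 0, 0, 0, 0], [-4.4, 0, 0, 0, 0, 0], [-4.4, 0, 0, 0, 0, 0], [-4.4, 0, 0, 0, 0, 0]],
])

```text
time_s: 17.45
position: [0.5953, -0.2348, 0.2262]
tool_rot: [[-0.0, 0.999, 0.052], [0.0, 0.052, -0.999], [-1.0, -0.0, -0.0]]
ft_force: [1.2, 0.3, -0.1]
grip_width: 0.0324
```

```bash
python3 - <<'E'
from h import *
for z in (.13,.057): print(rel((.7065,.0635,z),2.8))
s=ptr();save(s,"sc2.png",(180,130,280,230),5.5)
E
```

```text
[  3.85   5.06 -11.69   0.03  -0.     0.  ]
[  6.77   5.06 -11.69   0.03  -0.     0.  ]
wt [232.3 171.6   5.9] [0.7066 0.0636 0.02  ]
```

View pics/sc2.png

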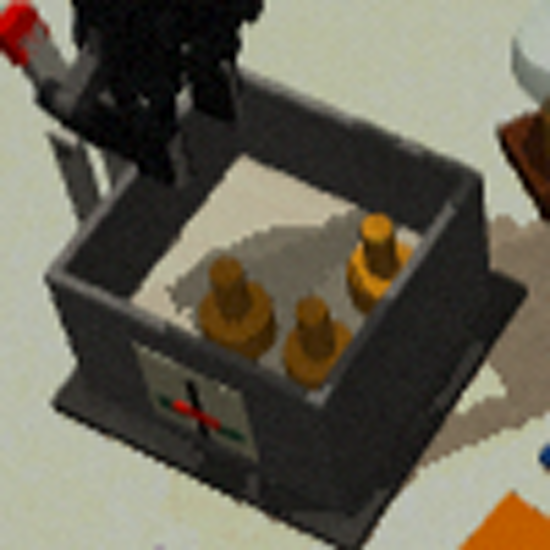

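Three weights are on the pan, and the pointer appears to sit at about the green band's level, close to its upper edge. I'll measure it with the wrist camera from beside the +x face before adding the fourth.

Emit:
arm_command([
  [[0, 1, -0.4, 0, 0, 0], [0, 2.5, -1, 0, 0, 0], [0, 4, -1.6, 0, 0, 0], [0.8, 5, -2.1, 0, 0, 0], [2, 5.2, -2.2, 0, 0, 0], [3.2, 5.2, -2.2, 0, 0, 0], [3.8, 5.2, -2.2, 0, 0, 0], [3.8, 5.2, -2.2, 0, 0, 0], [3.8, 5.2, -2.2, 0, 0, 0], [3.8, 5.2, -2.2, 0, 0, 0]],
], jaw=0.5)

```text
time_s: 18.55
position: [0.7229, -0.1735, 0.1327]
tool_rot: [[0.002, 0.999, 0.052], [-0.001, 0.052, -0.999], [-1.0, 0.002, 0.001]]
ft_force: [0.3, 0.0, -0.2]
grip_width: 0.0424
```

```bash
python3 - <<'E'
from h import *
print(sensors.observe()["position"])
d=get_image("wrist");np.save("wp.npy",d,allow_pickle=True)
p=proj(d,(*bx(.076,0),.055));print(p)
u,v=map(int,p);u=max(60,min(500,u));v=max(50,min(370,v))
save(d,"wp.png",(u-60,v-50,u+60,v+50),6)
print(u-60,v-50)
E
```

```text
[ 0.72291404 -0.17353429  0.13266445]
[168.91303894 296.73062243]
108 246
```

View pics/wp.png

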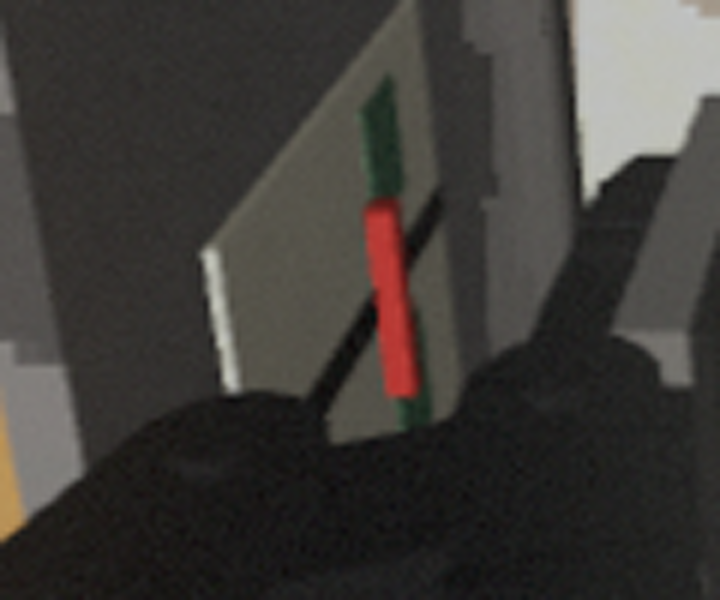

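```bash
python3 - <<'E'
from h import *
d=np.load("wp.npy",allow_pickle=True).item()
n=bx(1,0)-C; e=bx(0,1)-C
def onx(u,v,x):
    u=108+u/6;v=246+v/6
    o,r=ray(d,u,v);k=((C+x*n-o[:2])@n)/(r[:2]@n);p=o+k*r;return np.round([(p[:2]-C)@e*1e3,p[2]*1e3],1)
for nm,u,v in [("gTL upper",362,110),("gTL top-right",392,78),("g upper edge near ptr",368,190),("g lower near ptr",402,185),("g low end upper",398,405),("g low end lower",432,400),("slot upper",330,385),("slot low",440,200),("plate corner",205,248),("plate corner2",412,2)]:
    print(nm,[onx(u,v,x) for x in (.074,.076,.078)])
for nm,u,v in [("p ul",366,208),("p ur",398,200),("p ll",388,395),("p lr",416,390),("p c",391,300)]: print(nm,[onx(u,v,x) for x in (.076,.079,.082)])
E
```

```text
gTL upper [array([20.3, 43.9]), array([22.9, 48.9]), array([25.4, 53.9])]
gTL top-right [array([19.3, 33.1]), array([21.9, 38.3]), array([24.5, 43.5])]
g upper edge near ptr [array([ 9.9, 45.1]), array([12.7, 50. ]), array([15.5, 55. ])]
g lower near ptr [array([ 4.3, 33.9]), array([ 7.2, 39.1]), array([10.2, 44.4])]
g low end upper [array([-22.2,  44. ]), array([-18.6,  49. ]), array([-15. ,  53.9])]
g low end lower [array([-29.9,  32.2]), array([-26.2,  37.4]), array([-22.4,  42.7])]
slot upper [array([-5.6, 63.1]), array([-2.4, 67.6]), array([ 0.8, 72.1])]
slot low [array([-5.5, 20.8]), array([-2.3, 26.3]), array([ 0.9, 31.9])]
plate corner [array([27.3, 87. ]), array([29.7, 90.9]), array([32.1, 94.9])]
plate corner2 [array([25.4, 23.1]), array([27.9, 28.5]), array([30.3, 34. ])]
p ul [array([11. , 51.3]), array([15.3, 58.7]), array([19.6, 66. ])]
p ur [array([ 6.2, 41. ]), array([10.6, 48.8]), array([15.1, 56.5])]
p ll [array([-15.2,  51.7]), array([-9.9, 59. ]), array([-4.6, 66.4])]
p lr [array([-21. ,  42.5]), array([-15.5,  50.2]), array([-10. ,  57.9])]
p c [array([-4.5, 47.1]), array([ 0.4, 54.7]), array([ 5.3, 62.2])]
```

This puts the band at z 39–50 mm and the pointer at about 51 mm, so the pan has sunk only about 23 mm, at or just short of the band's edge. I'll add the fourth weight.

```bash
python3 - <<'E'
from h import *
for z in (.13,.057): print(rel((.7065,.0635,z),2.8))
ptr()
E
```

```text
[ 0.1  -0.17 -9.5   0.03  0.01 -0.02]
[ 3.02 -0.17 -9.5   0.03  0.01 -0.02]
wt [282.5 238.   24.8] [ 0.5062 -0.0805  0.02  ]
wt [336.4 204.    6.2] [ 0.6031 -0.2419  0.02  ]
wt [320.2 224.1   6.5] [ 0.5445 -0.1918  0.02  ]
wt [232.3 171.7   6. ] [0.7063 0.0636 0.02  ]
wt [322.5 206.    4.3] [ 0.5979 -0.2006  0.02  ]
```

Emit:
arm_command([
  [[0, 0, -0.8, 0, 0, 0], [0, 0, -2.3, 0, 0, 0], [0, 0, -4, 0, 0, 0], [0, -0.1, -5.7, 0, 0, 0], [0, -0.17, -7.4, 0, 0, 0], [0, -0.17, -9, 0, 0, 0], [0.3, -0.17, -9.5, 0, 0, 0], [1.3, -0.17, -9.5, 0, 0, 0], [2.2, -0.17, -9.5, 0, 0, 0], [3.02, -0.17, -9.5, 0, 0, 0]],
], jaw=0.5)

```text
time_s: 19.7
position: [0.7056, 0.0641, 0.0547]
tool_rot: [[-0.0, 0.999, 0.052], [-0.0, 0.052, -0.999], [-1.0, -0.0, 0.0]]
ft_force: [0.3, 0.4, -0.6]
grip_width: 0.0428
```

Emit:
arm_command([
  [[0, 0, 0, 0, 0, 0], [0, 0, 0, 0, 0, 0], [0, 0, 0, 0, 0, 0]],
])

```text
time_s: 20.0
position: [0.7066, 0.0636, 0.0574]
tool_rot: [[0.003, 0.999, 0.051], [-0.0, 0.051, -0.999], [-1.0, 0.003, 0.0]]
ft_force: [-0.0, 1.0, 0.3]
grip_width: 0.0429
```

Emit:
arm_command([
  [[0, 0, 0, 0, 0, 0], [0, 0, 0, 0, 0, 0], [0, 0, 0, 0, 0, 0], [0, 0, 0, 0, 0, 0], [0, 0, 0, 0, 0, 0]],
], jaw=1, newtons=60)

```text
time_s: 20.5
position: [0.7064, 0.0636, 0.0567]
tool_rot: [[0.002, 0.999, 0.052], [-0.0, 0.052, -0.999], [-1.0, 0.002, 0.0]]
ft_force: [-0.0, -0.4, 6.5]
grip_width: 0.0137
```

Emit:
arm_command([
  [[-0.5, 0, 0, 0, 0, 0], [-2, 0, 0, 0, 0, 0], [-4, 0, 0, 0, 0, 0], [-6, 0, 0, 0, 0, 0], [-6.8, 0, 0, 0, 0, 0], [-6.8, 0, 0, 0, 0, 0], [-6.8, 0, 0, 0, 0, 0], [-6.8, 0, 0, 0, 0, 0]],
])

```text
time_s: 21.3
position: [0.7053, 0.0637, 0.2231]
tool_rot: [[-0.005, 0.999, 0.052], [0.0, 0.052, -0.999], [-1.0, -0.005, -0.001]]
ft_force: [0.6, -0.3, -1.8]
grip_width: 0.0144
```

```bash
python3 - <<'E'
from h import *
for z in (.20,.108): print(rel((*bx(-.027,-.008),z),2.8))
E
```

```text
[ 9.500e-01 -7.200e+00  1.168e+01  3.000e-02 -1.000e-02  5.000e-02]
[ 4.630e+00 -7.180e+00  1.169e+01  3.000e-02 -1.000e-02  5.000e-02]
```

Emit:
arm_command([
  [[0, -0.6, 1, 0, 0, 0], [0.2, -1.7, 2.8, 0, 0, 0], [0.4, -2.8, 4.6, 0, 0, 0], [0.5, -4, 6.4, 0, 0, 0], [0.6, -5.1, 8.2, 0, 0, 0], [0.7, -6.2, 10, 0, 0, 0], [0.8, -7.18, 11.5, 0, 0, 0], [1, -7.18, 11.69, 0, 0, 0], [1, -7.18, 11.69, 0, 0, 0], [1, -7.18, 11.69, 0, 0, 0]],
])

```text
time_s: 22.3
position: [0.5419, -0.2367, 0.1998]
tool_rot: [[-0.001, 0.999, 0.052], [0.002, 0.052, -0.999], [-1.0, -0.001, -0.002]]
ft_force: [-0.0, 1.1, -1.7]
grip_width: 0.014
```

Emit:
arm_command([
  [[0.8, 0, 0, 0, 0, 0], [1.7, 0, 0, 0, 0, 0], [2.6, 0, 0, 0, 0, 0], [3.3, 0, 0, 0, 0, 0], [3.65, 0, 0, 0, 0, 0], [3.65, 0, 0, 0, 0, 0], [3.65, 0, 0, 0, 0, 0]],
])

```text
time_s: 23.0
position: [0.5425, -0.237, 0.1102]
tool_rot: [[0.001, 0.999, 0.053], [-0.0, 0.053, -0.999], [-1.0, 0.001, 0.001]]
ft_force: [0.6, -0.7, -1.4]
grip_width: 0.0138
```

Emit:
arm_command([
  [[0, 0, 0, 0, 0, 0], [0, 0, 0, 0, 0, 0], [0, 0, 0, 0, 0, 0], [0, 0, 0, 0, 0, 0]],
], jaw=0.62)

```text
time_s: 23.4
position: [0.5419, -0.2376, 0.11]
tool_rot: [[0.001, 0.999, 0.052], [-0.0, 0.052, -0.999], [-1.0, 0.001, 0.0]]
ft_force: [0.5, 0.3, 0.7]
grip_width: 0.0321
```

Emit:
arm_command([
  [[-0.5, 0, 0, 0, 0, 0], [-1.5, 0, 0, 0, 0, 0], [-2.7, 0, 0, 0, 0, 0], [-3.8, 0, 0, 0, 0, 0], [-5, 0, 0, 0, 0, 0], [-6.5, 0, 0, 0, 0, 0], [-8, 0, 0, 0, 0, 0], [-8.8, 0, 0, 0, 0, 0], [-8.8, 0, 0, 0, 0, 0]],
])

```text
time_s: 24.3
position: [0.5421, -0.2376, 0.3338]
tool_rot: [[0.006, 0.999, 0.052], [-0.004, 0.052, -0.999], [-1.0, 0.006, 0.004]]
ft_force: [-0.9, -0.2, -0.2]
grip_width: 0.0321
```

```bash
python3 - <<'E'
from h import *
print(sensors.observe()["position"])
s=get_image("scene");np.save("s3.npy",s,allow_pickle=True);save(s,"sc3.png",(180,130,380,260),4)
print(rel((.55,-.16,.36),2.8),rel((.723,-.173,.133),2.8))
E
```

```text
[ 0.5421164  -0.23763648  0.33382518]
[-1.15  0.49 -3.07  0.03  0.02 -0.02] [ 7.95  7.35 -2.22  0.03  0.02 -0.02]
```

View pics/sc3.png

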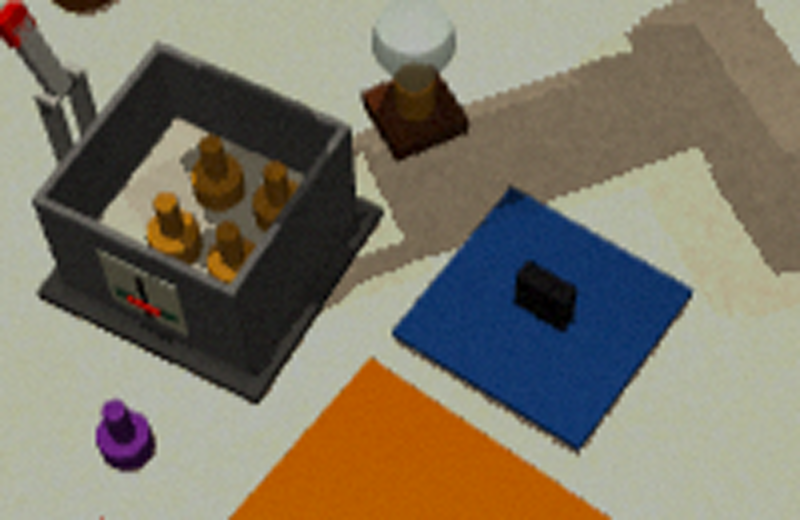

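Four weights are on the pan and the pointer (at 144,306 in the crop) is centred between the green marks, giving about 29.5 mm. The lifted weights total about 7.6 N, which gives the same figure. Next I'll measure the lid and the box rim together in one wrist view.

Emit:
arm_command([
  [[-0.5, 0, -1, 0, 0, 0], [-1, -0.2, -2.5, 0, 0, 0], [-1.5, -0.5, -4, 0, 0, 0], [-1.9, -0.8, -5.2, 0, 0, 0], [-1.9, -0.8, -5.6, 0, 0, 0], [-1.9, -0.8, -5.6, 0, 0, 0], [-1.9, -0.8, -5.6, 0, 0, 0], [-1.9, -0.8, -5.6, 0, 0, 0], [-1.9, -0.8, -5.6, 0, 0, 0]],
])

```text
time_s: 25.25
position: [0.5148, -0.0996, 0.3763]
tool_rot: [[-0.001, 0.999, 0.05], [0.0, 0.05, -0.999], [-1.0, -0.001, -0.001]]
ft_force: [-0.1, -1.1, -0.7]
grip_width: 0.0324
```

```bash
python3 - <<'E'
from h import *
print(sensors.observe()["position"])
d=get_image("wrist");np.save("wl.npy",d,allow_pickle=True);save(d,"wl.png",None,1.4)
c=blobs(mask(d,(100,110,30),(125,255,255)))[0]
h=cv2.convexHull(c);q=cv2.approxPolyDP(h,8,True)[:,0];print(q.tolist())
P=np.array([onz(d,*p,.014)[:2] for p in q]);print(np.round(P,4))
E
```

```text
[ 0.51482633 -0.09964522  0.37630819]
[[225, 37], [328, 51], [311, 155], [219, 144]]
[[ 0.4265  0.0749]
 [ 0.5691  0.0649]
 [ 0.557  -0.0787]
 [ 0.4166 -0.0693]]
```

View pics/wl.png

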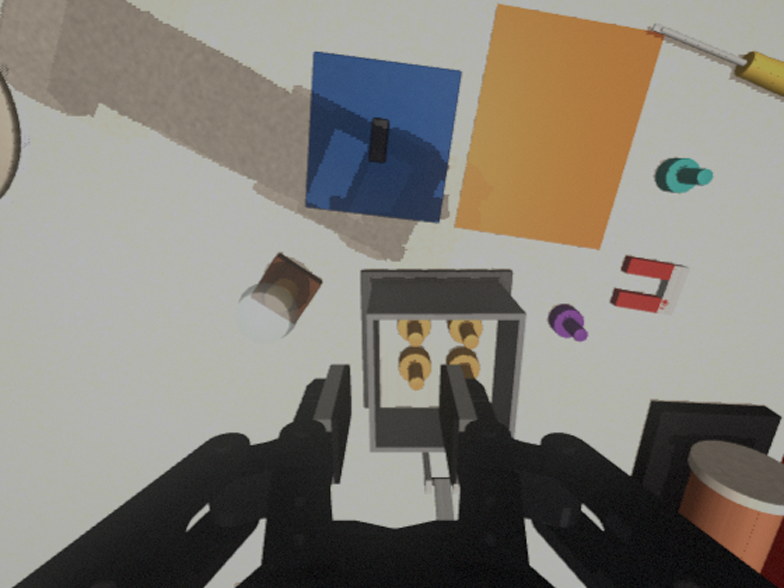

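```bash
python3 - <<'E'
from h import *
d=np.load("wl.npy",allow_pickle=True).item()
save(d,"wl2.png",(250,185,385,335),4)
c=np.array([(366,318),(524,316),(516,450),(371,451)])/1.4
P=np.array([onz(d,*p,.115)[:2] for p in c]);print(np.round(P,4),P.mean(0),[np.linalg.norm(P[i]-P[i-1]) for i in range(4)])
m=cv2.inRange(hsv(d),(0,0,0),(180,255,45));k=np.zeros_like(m);k[75:125,255:285]=255
b=blobs(m&k)
for x in b[:2]: print(cv2.boundingRect(x),cv2.minAreaRect(x))
E
```

```text
[[ 0.4901 -0.1622]
 [ 0.6363 -0.1527]
 [ 0.6491 -0.2994]
 [ 0.4998 -0.3084]] [ 0.56883046 -0.23068451] [np.float64(0.14652894661723057), np.float64(0.14651562406870572), np.float64(0.14729469083733168), np.float64(0.1496553612898218)]
(264, 87, 14, 29) ((270.12371826171875, 101.26237487792969), (11.8409423828125, 27.761537551879883), 5.710593223571777)
```

View pics/wl2.png

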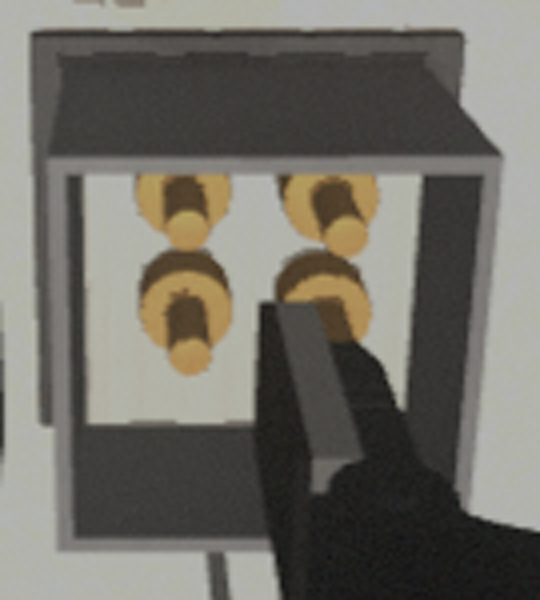

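The crop shows all four weights standing inside the well. The rim corners are at about (45,155), (503,152), (58,551) and, extrapolated behind the finger, (457,548).

```bash
python3 - <<'E'
from h import *
d=np.load("wl.npy",allow_pickle=True).item()
c=np.array([(45,155),(503,152),(457,548),(58,551)])/4+np.array([250,185])-.4
P=np.array([onz(d,*p,.115)[:2] for p in c]);print(np.round(P,4),P.mean(0),[np.linalg.norm(P[i]-P[i-1]) for i in range(4)])
e=P[1]-P[0]+P[2]-P[3];print("yaw",np.degrees(np.arctan2(e[1],e[0])));e=P[0]-P[3]+P[1]-P[2];print(np.degrees(np.arctan2(e[1],e[0]))-90)
# weights' post tops as check of camera bias
for z in (.12,.048): print(rel((.4925,-.0025,z),-4.1))
print("block",onz(d,270.1,101.3,.035))
E
```

```text
[[ 0.4892 -0.157 ]
 [ 0.6371 -0.1484]
 [ 0.6424 -0.3001]
 [ 0.4985 -0.3088]] [ 0.56677895 -0.22856895] [np.float64(0.15211354191726884), np.float64(0.14812843279794755), np.float64(0.1518059901758723), np.float64(0.14417029158934952)]
yaw 3.4097011678267397
2.743681829141792
[ 1.026e+01 -6.800e-01 -3.920e+00  1.170e+00 -0.000e+00  1.000e-02]
[ 1.314e+01 -6.800e-01 -3.920e+00  1.170e+00 -0.000e+00  1.000e-02]
block [ 0.49227103 -0.00535164  0.035     ]
```

Emit:
arm_command([
  [[1, -0.3, -0.8, 0.4, 0, 0], [2.5, -0.68, -2.2, 0.8, 0, 0], [4, -0.68, -3.5, 1.17, 0, 0], [5.6, -0.68, -3.9, 1.17, 0, 0], [7.2, -0.68, -3.9, 1.17, 0, 0], [8.8, -0.68, -3.9, 1.17, 0, 0], [10.2, -0.68, -3.9, 1.17, 0, 0], [10.6, -0.68, -3.9, 1.17, 0, 0], [10.6, -0.68, -3.9, 1.17, 0, 0], [10.6, -0.68, -3.9, 1.17, 0, 0]],
], jaw=0.5)

```text
time_s: 26.3
position: [0.4935, -0.0026, 0.1134]
tool_rot: [[0.002, 0.997, -0.071], [-0.001, -0.071, -0.997], [-1.0, 0.002, 0.0]]
ft_force: [0.2, -0.0, 0.6]
grip_width: 0.0428
```

```bash
sed -i 's/^C=.*/C=np.array([0.5672,-0.2286]);YB=3.0/' h.py; python3 - <<'E'
from h import *
print(rel((.4923,-.003,.048),-4.1))
E
```

```text
[ 2.62 -0.05  0.02  0.    0.   -0.02]
```

Emit:
arm_command([
  [[0.6, -0.05, 0, 0, 0, 0], [1.4, -0.05, 0, 0, 0, 0], [2.1, -0.05, 0, 0, 0, 0], [2.55, -0.05, 0, 0, 0, 0], [2.6, -0.05, 0, 0, 0, 0], [2.6, -0.05, 0, 0, 0, 0]],
])

```text
time_s: 26.9
position: [0.4919, -0.0022, 0.0479]
tool_rot: [[0.001, 0.997, -0.071], [-0.0, -0.071, -0.997], [-1.0, 0.001, 0.0]]
ft_force: [-0.9, -0.2, -0.2]
grip_width: 0.0427
```

Emit:
arm_command([
  [[0, 0, 0, 0, 0, 0], [0, 0, 0, 0, 0, 0], [0, 0, 0, 0, 0, 0], [0, 0, 0, 0, 0, 0], [0, 0, 0, 0, 0, 0]],
], jaw=1, newtons=90)

```text
time_s: 27.4
position: [0.4921, -0.0023, 0.0482]
tool_rot: [[0.002, 0.997, -0.071], [-0.001, -0.071, -0.997], [-1.0, 0.002, 0.0]]
ft_force: [-0.6, 0.2, 7.2]
grip_width: 0.0147
```

Emit:
arm_command([
  [[-0.5, 0, 0, 0, 0, 0], [-1.5, 0, 0, 0, 0, 0], [-3, 0, 0, 0, 0, 0], [-4.5, 0, 0, 0, 0, 0], [-6, 0, 0, 0, 0, 0], [-7.5, 0, 0, 0, 0, 0], [-7.8, 0, 0, 0, 0, 0], [-7.8, 0, 0, 0, 0, 0], [-7.8, 0, 0, 0, 0, 0]],
])

```text
time_s: 28.3
position: [0.4906, -0.0019, 0.2404]
tool_rot: [[-0.003, 0.997, -0.071], [0.001, -0.071, -0.997], [-1.0, -0.003, -0.001]]
ft_force: [-0.4, 0.5, -4.0]
grip_width: 0.0148
```

```bash
python3 - <<'E'
from h import *
o=sensors.observe();print(o["position"])
d=get_image("wrist");np.save("wh.npy",d,allow_pickle=True)
c=max(blobs(mask(d,(100,110,20),(125,255,255))),key=cv2.contourArea);q=cv2.approxPolyDP(cv2.convexHull(c),8,True)[:,0];print(q.tolist())
zt=o["position"][2]-.048+.014
P=np.array([onz(d,*p,zt)[:2] for p in q]);print(np.round(P,4))
n,e=Rdown(-4.1)[:2,1],np.array([-Rdown(-4.1)[1,1],Rdown(-4.1)[0,1]])
print("rel tool",np.round([[(p-o["position"][:2])@n,(p-o["position"][:2])@e] for p in P],4))
for z in (.25,.157): print(rel((*bx(0,0),z),3.0))
E
```

```text
[ 0.49063523 -0.00193107  0.24037156]
[[435, 128], [407, 323], [157, 322], [130, 128]]
[[ 0.5664  0.066 ]
 [ 0.5592 -0.0425]
 [ 0.4148 -0.032 ]
 [ 0.4232  0.0761]]
rel tool [[ 0.0707  0.0732]
 [ 0.0713 -0.0356]
 [-0.0734 -0.0354]
 [-0.0728  0.073 ]]
[-0.41  3.7   8.83 -1.18 -0.01  0.04]
[ 3.31  3.71  8.83 -1.18 -0.01  0.04]
```

Emit:
arm_command([
  [[-0.2, 0.3, 0.7, -0.15, 0, 0], [-0.4, 0.8, 2, -0.3, 0, 0], [-0.4, 1.4, 3.3, -0.5, 0, 0], [-0.4, 2, 4.7, -0.7, 0, 0], [-0.4, 2.6, 6.1, -0.9, 0, 0], [-0.4, 3.2, 7.5, -1.1, 0, 0], [-0.4, 3.6, 8.4, -1.18, 0, 0], [-0.4, 3.7, 8.8, -1.18, 0, 0], [-0.4, 3.7, 8.8, -1.18, 0, 0], [-0.4, 3.7, 8.8, -1.18, 0, 0]],
])

```text
time_s: 29.35
position: [0.5677, -0.2271, 0.2513]
tool_rot: [[-0.001, 0.999, 0.053], [0.001, 0.053, -0.999], [-1.0, -0.001, -0.001]]
ft_force: [-0.3, 0.0, -2.9]
grip_width: 0.0146
```

```bash
python3 - <<'E'
from h import *
o=sensors.observe();print(o["position"],o["grip_width"],o["ft_force"])
print(rel((*bx(0,0.0005),.157),3.0))
d=get_image("wrist")
c=max(blobs(mask(d,(100,110,20),(125,255,255))),key=cv2.contourArea);print(cv2.approxPolyDP(cv2.convexHull(c),8,True)[:,0].tolist())
E
```

```text
[ 0.56770232 -0.22708841  0.25127445] 0.014565549483756343 [-0.3080925   0.02027075 -2.89259964]
[ 3.77 -0.02  0.04  0.01 -0.01  0.01]
[[435, 128], [407, 322], [157, 322], [128, 128]]
```

Emit:
arm_command([
  [[0.6, 0, 0.03, 0, 0, 0], [1.3, 0, 0.03, 0, 0, 0], [1.9, 0, 0.03, 0, 0, 0], [2.4, 0, 0.03, 0, 0, 0], [2.8, 0, 0.03, 0, 0, 0], [3.1, 0, 0.03, 0, 0, 0], [3.3, 0, 0.03, 0, 0, 0], [3.5, 0, 0.03, 0, 0, 0], [3.6, 0, 0.03, 0, 0, 0], [3.6, 0, 0.03, 0, 0, 0]],
])

```text
time_s: 30.4
position: [0.5681, -0.2289, 0.1619]
tool_rot: [[-0.0, 0.999, 0.053], [0.0, 0.053, -0.999], [-1.0, -0.0, -0.0]]
ft_force: [-0.7, 0.3, -3.3]
grip_width: 0.015
```

Emit:
arm_command([
  [[0.1, 0, 0, 0, 0, 0], [0.15, 0, 0, 0, 0, 0], [0.2, 0, 0, 0, 0, 0], [0.25, 0, 0, 0, 0, 0], [0.25, 0, 0, 0, 0, 0]],
])

```text
time_s: 30.9
position: [0.5681, -0.2289, 0.1573]
tool_rot: [[0.001, 0.999, 0.053], [-0.001, 0.053, -0.999], [-1.0, 0.001, 0.001]]
ft_force: [-4.3, 1.8, 5.7]
grip_width: 0.0146
```

```bash
python3 - <<'E'
from h import *
o=sensors.observe();print(o["position"],o["grip_width"],o["ft_force"],o["wrist_torque"])
E
```

```text
[ 0.56814785 -0.22886464  0.15725064] 0.014638694503732032 [-4.29742312  1.7867146   5.6950225 ] [0.27982422 0.54341559 0.00442041]
```

Contact came at the expected seated height (TCP 0.157 m) with the plug inside. I'll release and lift.

Emit:
arm_command([
  [[0, 0, 0, 0, 0, 0], [0, 0, 0, 0, 0, 0], [0, 0, 0, 0, 0, 0], [0, 0, 0, 0, 0, 0], [0, 0, 0, 0, 0, 0]],
], jaw=0.5)

```text
time_s: 31.4
position: [0.5681, -0.2289, 0.1558]
tool_rot: [[0.0, 0.999, 0.053], [0.0, 0.053, -0.999], [-1.0, 0.0, -0.0]]
ft_force: [-0.5, -0.6, 0.6]
grip_width: 0.0426
```

Emit:
arm_command([
  [[-0.5, 0, 0, 0, 0, 0], [-1.5, 0, 0, 0, 0, 0], [-3, 0, 0, 0, 0, 0], [-4.8, 0, 0, 0, 0, 0], [-6, 0, -1, 0, 0, 0], [-6.8, 0, -2.5, 0, 0, 0], [-6.8, 0, -3.5, 0, 0, 0], [-6.8, 0, -3.5, 0, 0, 0], [-6.8, 0, -3.5, 0, 0, 0]],
])

```text
time_s: 32.3
position: [0.5634, -0.1414, 0.3264]
tool_rot: [[0.001, 0.999, 0.053], [-0.001, 0.053, -0.999], [-1.0, 0.001, 0.001]]
ft_force: [0.3, -0.2, -0.0]
grip_width: 0.0425
```

```bash
python3 - <<'E'
from h import *
o=sensors.observe();print(o["position"])
d=get_image("wrist");np.save("wc.npy",d,allow_pickle=True);save(d,"wc.png",None,1.4)
c=max(blobs(mask(d,(100,110,20),(125,255,255))),key=cv2.contourArea);q=cv2.approxPolyDP(cv2.convexHull(c),8,True)[:,0]
P=np.array([onz(d,*p,.123)[:2] for p in q]);print(q.tolist(),np.round(P,4),P.mean(0))
for b in blobs(mask(d,(0,150,100),(8,255,255))|mask(d,(172,150,100),(180,255,255)),10)[:4]: print(cv2.boundingRect(b))
E
```

```text
[ 0.56342896 -0.14138897  0.32644937]
[[348, 204], [328, 321], [236, 321], [215, 205]] [[ 0.6343 -0.1509]
 [ 0.6277 -0.3007]
 [ 0.5152 -0.3067]
 [ 0.4915 -0.1597]] [ 0.56718474 -0.22950243]
(437, 161, 38, 18)
(428, 189, 37, 17)
```

View pics/wc.png

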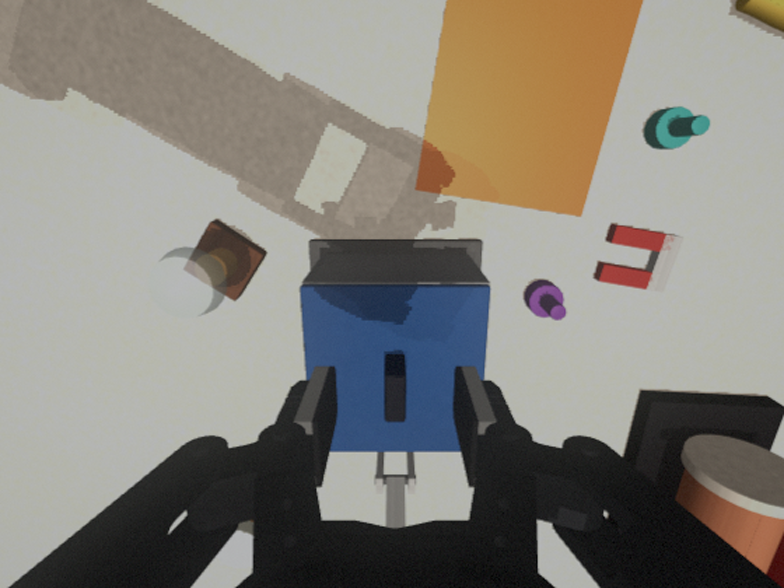

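The lid sits flush on the box, its measured centre within about 1 mm of the box centre. Next is the clamp; I'll triangulate its red tip to get the arm's angle.

```bash
python3 - <<'E'
from h import *
def tip():
    R=[]
    for n,roi in (("top",(340,170,420,235)),("scene",(165,115,215,175))):
        d=get_image(n);m=mask(d,(0,170,70),(8,255,255),roi)|mask(d,(172,170,70),(180,255,255),roi)
        for b in blobs(m,4)[:1]:
            M=cv2.moments(b);u,v=M["m10"]/M["m00"],M["m01"]/M["m00"];print(n,u,v,cv2.contourArea(b));R.append(ray(d,u,v))
    return R
(o1,r1),(o2,r2)=tip()
k=np.linalg.lstsq(np.column_stack([r1,-r2]),o2-o1,rcond=None)[0]
a,b=o1+k[0]*r1,o2+k[1]*r2;p=(a+b)/2;print(p,np.linalg.norm(a-b))
n=bx(1,0)-C;e=bx(0,1)-C;q=(p[:2]-C);print("box",q@n,q@e,p[2],"ang",np.degrees(np.arctan2(p[2]-.1295,q@e+.1)))
for y,z in ((-.17,.29),(-.17,.195),(-.12,.20),(-.09,.195),(-.06,.19),(-.045,.175),(-.045,.158)): print(y,z,rel((*bx(0,y),z),3.0))
print(sensors.observe()["q"])
E
```

```text
top 390.575 203.875 20.0
scene 182.15925925925924 135.14074074074074 45.0
[ 0.57639467 -0.35673457  0.17968047] 0.0017163772512946477
box 0.002476025643444092 -0.12844017832703136 0.17968046720359426 ang 119.54274066515607
-0.17 0.29 [ 1.420e+00 -2.000e-02  1.025e+01 -1.000e-02 -0.000e+00  1.000e-02]
-0.17 0.195 [ 5.220e+00 -2.000e-02  1.025e+01 -1.000e-02 -0.000e+00  1.000e-02]
-0.12 0.2 [ 5.02 -0.02  8.25 -0.01 -0.    0.01]
-0.09 0.195 [ 5.22 -0.02  7.05 -0.01 -0.    0.01]
-0.06 0.19 [ 5.42 -0.02  5.85 -0.01 -0.    0.01]
-0.045 0.175 [ 6.02 -0.02  5.25 -0.01 -0.    0.01]
-0.045 0.158 [ 6.7  -0.02  5.25 -0.01 -0.    0.01]
[-2.58484740e+01  2.29976127e+01  6.11178538e+01 -8.20304845e-03
  9.59221955e+01 -2.87999229e+01]
```

Emit:
arm_command([
  [[0, 0, 1.5, 0, 0, 0], [0, 0, 3, 0, 0, 0], [0, 0, 4.6, 0, 0, 0], [0, 0, 6.2, 0, 0, 0], [0.2, 0, 7.8, 0, 0, 0], [0.6, 0, 9.4, 0, 0, 0], [1.0, 0, 10.45, 0, 0, 0], [1.4, 0, 10.45, 0, 0, 0], [1.4, 0, 10.45, 0, 0, 0], [1.4, 0, 10.45, 0, 0, 0]],
], jaw=1, newtons=40)

```text
time_s: 33.45
position: [0.5773, -0.4018, 0.2912]
tool_rot: [[0.0, 0.999, 0.053], [0.0, 0.053, -0.999], [-1.0, 0.0, -0.0]]
ft_force: [0.8, 0.7, 0.7]
grip_width: -0.0001
```

```bash
python3 - <<'E'
from h import *
o=sensors.observe();print(o["position"],o["grip_width"])
for y,z in ((-.175,.192),(-.12,.195),(-.09,.195),(-.06,.19),(-.048,.175),(-.048,.159)): print(y,z,rel((*bx(0.0,y),z),3.0)[:3])
E
```

```text
[ 0.57726603 -0.40178281  0.29118489] -0.00014390572206415597
-0.175 0.192 [ 3.97 -0.04  0.06]
-0.12 0.195 [ 3.85 -0.04 -2.14]
-0.09 0.195 [ 3.85 -0.04 -3.34]
-0.06 0.19 [ 4.05 -0.04 -4.54]
-0.048 0.175 [ 4.65 -0.04 -5.02]
-0.048 0.159 [ 5.29 -0.04 -5.02]
```

Emit:
arm_command([
  [[0.8, 0, 0.05, 0, 0, 0], [1.8, 0, 0.05, 0, 0, 0], [2.8, 0, 0.05, 0, 0, 0], [3.6, 0, 0.05, 0, 0, 0], [3.9, 0, 0.05, 0, 0, 0], [3.9, 0, 0.05, 0, 0, 0]],
])

```text
time_s: 34.05
position: [0.5775, -0.4029, 0.1936]
tool_rot: [[-0.0, 0.999, 0.053], [0.0, 0.053, -0.999], [-1.0, -0.0, -0.0]]
ft_force: [-0.0, -1.9, 0.7]
grip_width: -0.0001
```

Emit:
arm_command([
  [[0, 0, -0.5, 0, 0, 0], [0, 0, -1, 0, 0, 0], [0, 0, -1.5, 0, 0, 0], [0, 0, -2, 0, 0, 0], [0, 0, -2.5, 0, 0, 0], [0, 0, -3, 0, 0, 0], [0, 0, -3.4, 0, 0, 0], [0, 0, -3.4, 0, 0, 0]],
])

```text
time_s: 34.85
position: [0.5728, -0.317, 0.1931]
tool_rot: [[-0.001, 0.999, 0.054], [0.001, 0.054, -0.999], [-1.0, -0.001, -0.001]]
ft_force: [-0.5, -1.2, 0.3]
grip_width: -0.0004
```

Emit:
arm_command([
  [[0, 0, -0.3, 0, 0, 0], [0.05, 0, -0.7, 0, 0, 0], [0.1, 0, -1.1, 0, 0, 0], [0.3, 0, -1.4, 0, 0, 0], [0.5, 0, -1.6, 0, 0, 0], [0.75, 0, -1.65, 0, 0, 0], [1.0, 0, -1.65, 0, 0, 0], [1.0, 0, -1.65, 0, 0, 0]],
])

```text
time_s: 35.65
position: [0.5704, -0.2774, 0.167]
tool_rot: [[-0.002, 0.999, 0.053], [0.001, 0.053, -0.999], [-1.0, -0.002, -0.001]]
ft_force: [-0.3, 0.8, 0.0]
grip_width: -0.0003
```

```bash
python3 - <<'E'
from h import *
o=sensors.observe();print(o["position"],o["ft_force"]);e=bx(0,1)-C;print((o["position"][:2]-C)@e,rel((*bx(0,-.048),.158),3.0)[:3])
s=get_image("scene");save(s,"cl.png",(150,100,270,220),5)
E
```

```text
[ 0.57035882 -0.27737783  0.16696443] [-0.30673934  0.799758    0.04613216]
-0.048876305262432446 [ 0.36 -0.02 -0.03]
```

View pics/cl.png

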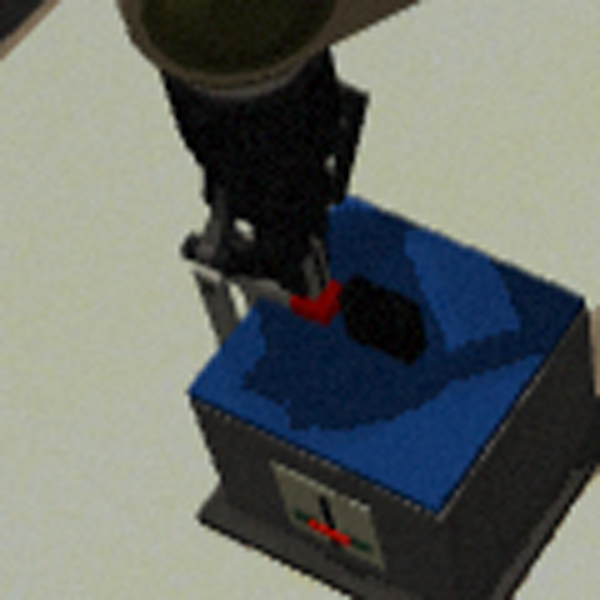

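The clamp is following the fingers, with its red tip almost on the lid beside the grip block. I'll press it down until I feel resistance.

Emit:
arm_command([
  [[0.1, 0, 0, 0, 0, 0], [0.2, 0, 0, 0, 0, 0], [0.3, 0, 0, 0, 0, 0], [0.36, 0, 0, 0, 0, 0], [0.36, 0, 0, 0, 0, 0], [0.36, 0, 0, 0, 0, 0]],
])

```text
time_s: 36.3
position: [0.5708, -0.2776, 0.1613]
tool_rot: [[0.002, 0.999, 0.053], [-0.001, 0.053, -0.999], [-1.0, 0.002, 0.001]]
ft_force: [-4.0, 2.9, 12.8]
grip_width: -0.0001
```

Emit:
arm_command([
  [[0.05, 0, 0, 0, 0, 0], [0.1, 0, 0, 0, 0, 0], [0.1, 0, 0, 0, 0, 0], [0.1, 0, 0, 0, 0, 0]],
])

```text
time_s: 36.7
position: [0.5709, -0.2775, 0.161]
tool_rot: [[0.003, 0.999, 0.053], [-0.003, 0.053, -0.999], [-1.0, 0.003, 0.003]]
ft_force: [-7.7, 5.0, 26.4]
grip_width: -0.0
```

The clamp is firm at about 26 N with the fingertips at z 0.136, which is flat. I'll retreat upward and measure the cabinet.

Emit:
arm_command([
  [[-0.5, 0, 0, 0, 0, 0], [-1.5, 0, 0, 0, 0, 0], [-3, 0, 0, 0, 0, 0], [-4.5, 0, 0, 0, 0, 0], [-5.5, -0.5, -1.5, 0, 0, 0], [-5.7, -1.5, -3, 0, 0, 0], [-5.7, -2.5, -5, 0, 0, 0], [-5.7, -3.5, -7, 0, 0, 0], [-5.7, -4.5, -9, 0, 0, 0], [-5.7, -5, -10, 0, 0, 0]],
])

```text
time_s: 37.7
position: [0.4312, -0.0329, 0.2994]
tool_rot: [[0.0, 0.999, 0.052], [0.0, 0.052, -0.999], [-1.0, 0.0, 0.0]]
ft_force: [0.8, 0.4, 0.6]
grip_width: 0.0001
```

```bash
python3 - <<'E'
from h import *
o=sensors.observe();print(o["position"])
t=get_image("top")
R=lambda roi:mask(t,(0,130,60),(10,255,255),roi)|mask(t,(170,130,60),(180,255,255),roi)
for nm,roi,z in (("cab",(80,130,175,223),.1),("front",(75,258,165,280),.088)):
    for c in blobs(R(roi))[:2]: print(nm,cv2.boundingRect(c),cv2.minAreaRect(np.array([onz(t,*p[0],z)[:2] for p in c],np.float32)))
save(t,"cab.png",(70,130,180,300),3.5)
s=get_image("scene");save(s,"cl2.png",(165,120,285,220),5)
E
```

```text
[ 0.43121672 -0.03285879  0.29935401]
cab (88, 142, 74, 77) ((0.6707404255867004, 0.3522281050682068), (0.18093490600585938, 0.2043670415878296), 85.47329711914062)
front (85, 265, 65, 7) ((0.42964911460876465, 0.37036868929862976), (0.1724858582019806, 0.014404118992388248), 87.39286804199219)
```

View pics/cab.png

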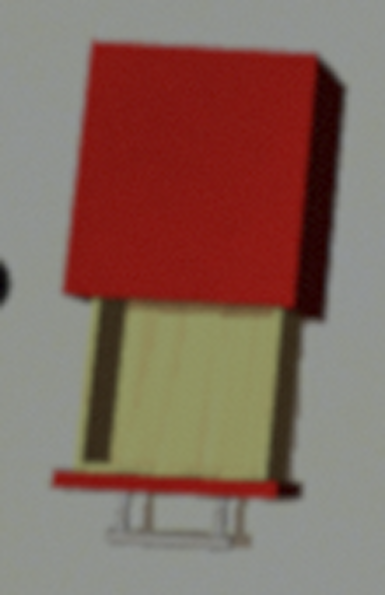

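```bash
python3 - <<'E'
from h import *
t=get_image("top");print("bar",onz(t,118,284,.062))
for p in ((.345,.376,.22),(.345,.376,.068),(.50,.366,.068)): print(rel(p,-4))
E
```

```text
bar [0.38638839 0.37585733 0.062     ]
[ 3.190e+00 -2.560e+00 -1.652e+01  1.200e+00  0.000e+00 -1.000e-02]
[ 9.270e+00 -2.570e+00 -1.653e+01  1.200e+00  0.000e+00 -1.000e-02]
[ 9.270e+00  3.600e+00 -1.578e+01  1.200e+00  0.000e+00 -1.000e-02]
```

View pics/cl2.png

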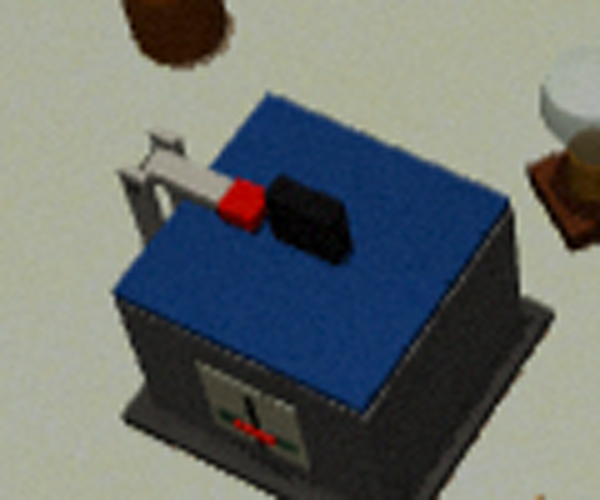

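The clamp lies flat over the lid with its red tip at (243,203), and the pointer (254,432) is between the green marks. The drawer is next; its handle bar is at about (0.387, 0.375).

Emit:
arm_command([
  [[0, -0.4, -1.4, 0.3, 0, 0], [0, -0.8, -3.2, 0.6, 0, 0], [0, -1.1, -5, 1, 0, 0], [0, -1.4, -6.8, 1.2, 0, 0], [0, -1.7, -8.6, 1.2, 0, 0], [0, -1.9, -10.4, 1.2, 0, 0], [0, -2.2, -12.2, 1.2, 0, 0], [0.5, -2.4, -14, 1.2, 0, 0], [1.5, -2.57, -15.8, 1.2, 0, 0], [2.5, -2.57, -16.5, 1.2, 0, 0]],
])

```text
time_s: 38.85
position: [0.3471, 0.3769, 0.2358]
tool_rot: [[0.001, 0.997, -0.071], [0.001, -0.071, -0.997], [-1.0, 0.001, -0.001]]
ft_force: [0.9, 0.3, 0.0]
grip_width: 0.0001
```

```bash
python3 - <<'E'
from h import *
print(sensors.observe()["position"])
for p in ((.345,.376,.068),(.49,.366,.068)): print(rel(p,-4))
E
```

```text
[0.3471471  0.37692805 0.23580119]
[ 6.71 -0.09  0.05 -0.01 -0.01 -0.01]
[ 6.72  5.72  0.04 -0.01 -0.01 -0.01]
```

Emit:
arm_command([
  [[1, -0.1, 0, 0, 0, 0], [2.3, -0.1, 0, 0, 0, 0], [3.6, -0.1, 0, 0, 0, 0], [4.9, -0.1, 0, 0, 0, 0], [6.1, -0.1, 0, 0, 0, 0], [6.7, -0.1, 0, 0, 0, 0], [6.7, -0.1, 0, 0, 0, 0], [6.7, -0.1, 0, 0, 0, 0]],
])

```text
time_s: 39.65
position: [0.3453, 0.3743, 0.0694]
tool_rot: [[0.0, 0.997, -0.074], [0.0, -0.074, -0.997], [-1.0, 0.0, -0.0]]
ft_force: [0.0, 0.6, 0.1]
grip_width: 0.0001
```

Emit:
arm_command([
  [[0, 0.5, 0, 0, 0, 0], [0, 1, 0, 0, 0, 0], [0, 1.6, 0, 0, 0, 0], [0, 2.2, 0, 0, 0, 0], [0, 2.8, 0, 0, 0, 0], [0, 3.4, 0, 0, 0, 0], [0, 4, 0, 0, 0, 0], [0, 4.6, 0, 0, 0, 0], [0, 5.2, 0, 0, 0, 0], [0, 5.6, 0, 0, 0, 0]],
])

```text
time_s: 40.65
position: [0.4857, 0.3637, 0.0692]
tool_rot: [[0.0, 0.997, -0.074], [0.0, -0.074, -0.997], [-1.0, 0.0, -0.0]]
ft_force: [-1.7, -0.4, 0.8]
grip_width: 0.0
```

Emit:
arm_command([
  [[0, 0.1, 0, 0, 0, 0], [0, 0.2, 0, 0, 0, 0], [0, 0.3, 0, 0, 0, 0], [0, 0.4, 0, 0, 0, 0], [0, 0.5, 0, 0, 0, 0], [0, 0.5, 0, 0, 0, 0]],
])

```text
time_s: 41.25
position: [0.4966, 0.3632, 0.0694]
tool_rot: [[0.0, 0.997, -0.073], [0.0, -0.073, -0.997], [-1.0, 0.0, -0.0]]
ft_force: [-0.5, 0.3, 0.4]
grip_width: -0.0003
```

Low force still; the drawer is moving freely. I'll keep pushing in small steps until it meets the stop.

Emit:
arm_command([
  [[0, 0.1, 0, 0, 0, 0], [0, 0.2, 0, 0, 0, 0], [0, 0.3, 0, 0, 0, 0], [0, 0.4, 0, 0, 0, 0], [0, 0.4, 0, 0, 0, 0]],
])

```text
time_s: 41.75
position: [0.5028, 0.3628, 0.0692]
tool_rot: [[-0.009, 0.997, -0.072], [-0.001, -0.072, -0.997], [-1.0, -0.008, 0.002]]
ft_force: [-19.1, 1.3, 9.8]
grip_width: -0.0001
```

Emit:
arm_command([
  [[0, 0.1, 0, 0, 0, 0], [0, 0.2, 0, 0, 0, 0], [0, 0.3, 0, 0, 0, 0], [0, 0.3, 0, 0, 0, 0]],
])

```text
time_s: 42.15
position: [0.5036, 0.3627, 0.0692]
tool_rot: [[-0.024, 0.997, -0.07], [-0.003, -0.071, -0.998], [-1.0, -0.023, 0.005]]
ft_force: [-46.6, 1.7, 25.9]
grip_width: -0.0002
```

The stop is reached. I'll back off, rise clear and check.

Emit:
arm_command([
  [[0, -0.5, 0, 0, 0, 0], [0, -1.2, 0, 0, 0, 0], [0, -2, 0, 0, 0, 0], [-1, -2.5, 0, 0, 0, 0], [-2.5, -3, 0, 0, 0, 0], [-4, -3.5, 0, 0, 0, 0], [-5.5, -3.5, 0, 0, 0, 0], [-6, -3.5, 0, 0, 0, 0], [-6, -3.5, 0, 0, 0, 0]],
])

```text
time_s: 43.05
position: [0.4274, 0.3687, 0.2216]
tool_rot: [[0.005, 0.997, -0.073], [0.002, -0.073, -0.997], [-1.0, 0.005, -0.003]]
ft_force: [-0.3, 0.7, -0.6]
grip_width: -0.0001
```

```bash
python3 - <<'E'
from h import *
o=sensors.observe();print(o["position"],o["ft_force"],o["time_s"])
t=get_image("top");s=get_image("scene")
R=lambda roi:mask(t,(0,130,60),(10,255,255),roi)|mask(t,(170,130,60),(180,255,255),roi)
for c in blobs(R((75,130,175,290)))[:3]: print(cv2.boundingRect(c),cv2.minAreaRect(np.array([onz(t,*p[0],.1)[:2] for p in c],np.float32)))
c=blobs(mask(t,(100,120,40),(125,255,200),(290,160,390,270)))[0];print("lid",cv2.minAreaRect(np.array([onz(t,*p[0],.123)[:2] for p in c],np.float32)))
im=np.hstack([cv2.resize(t["img"][130:300,70:180],(388,600)),cv2.resize(s["img"][115:235,160:240],(400,600))])
cv2.imwrite("pics/fin.png",cv2.cvtColor(im,cv2.COLOR_RGB2BGR))
E
```

```text
[0.42737998 0.36866436 0.22162815] [-0.28868551  0.6686646  -0.55889647] 43.05
(89, 142, 72, 83) ((0.6621813178062439, 0.3526938259601593), (0.1808321475982666, 0.2212369740009308), 85.65807342529297)
lid ((0.5661560297012329, -0.22976821660995483), (0.14473244547843933, 0.15208390355110168), 3.0280978679656982)
```

View pics/fin.png

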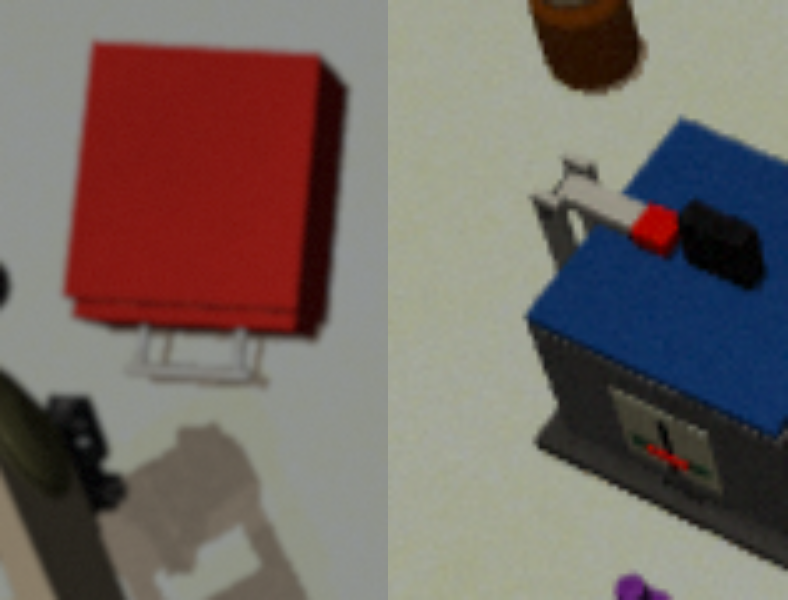

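The drawer front sits against the cabinet: the red length measures 221 mm against about 218 mm expected when shut, and it hit a hard stop. The lid and clamp are down, the pointer is between the green marks, and the arm is clear. Handing in.

```bash
python3 -c "
from rig import workorder,sensors
print(workorder.close_job(),sensors.observe()['time_s'])"
```

```text
the job is handed in; nothing more can be done
the job is handed in; nothing more can be done
```

The job is done and handed in after about 43 s of robot time; no verdict was reported. Only four weights were present and all four went onto the pan, so none went in the drawer. I then seated the lid, swung the clamp flat and pushed the drawer shut.

Last checks:
- **Pan:** the pointer sits between the green marks. I estimate the pan has sunk about 29.5 mm; the camera and the lifted weights agree on that. With only three weights it read about 23 mm, too close to the band's edge to rely on.
- **Lid:** its centre is about 1–2 mm from the box centre, and it met resistance at its fully-home height.
- **Clamp:** it looks flat in the image and resisted firmly at about 26 N, with its tip at the expected height.
- **Drawer:** I pushed it until it stopped hard at about 47 N. The camera puts it 0–3 mm from fully shut.
- **Bystanders:** the robot never went near the bulb or the jar; the jar stood upright in the last image and the bulb in the last image that showed it.

One reading disagreed: the scene camera's absolute pointer height was about 8 mm too low compared with the weights. I used only changes in that reading and its position against the green marks.

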